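Chuck a chromed tube in the pipe vise by its protector sleeve

ROBOT

A 6-joint arm with a two-finger parallel gripper is mounted at the origin on the work surface. World frame = base frame: x ahead of the robot, y to its left, z up, the work surface at z = 0. Lengths are in m, angles in rad, forces in N, time in s.
With the tool pointing down it reaches from about 0.25 to 0.725 m from the base axis. Payload 4 kg.
Tool frame: the origin (TCP) lies at the centre of the arm's flange, where the gripper is bolted on; the fingertips stand 173 mm ahead of it and the grasp point (between the pads) lies 155 mm ahead of it; x points along the fingers, z is the direction in which the jaws open and shut, and the axes are right-handed (so a half turn about x gives the same grasp; the last joint's range is limited). The gripper opens to 85 mm and grips with 20 to 120 N. Pads are 22 mm wide; open, the fingers measure 114 mm over their backs; the gripper's body (76 mm by 85 mm) begins 54 mm behind the grasp point. The pads swing forward as they close: fully open they stand 13 mm farther back than shut.
Start: joints at [1.204, 0.241, 0.005, 1.335, 0, 1.571], TCP at [0.179, 0.467, 0.405] pointing down, gripper open.
Joint ranges: [-2.72, 2.72], [-1.05, 1.87], [-1.09, 1.28], [-1.99, 2.15], [-1.42, 1.44], [-3.14, 3.14]. Speed limits (rad/s): [2.79, 2.79, 3.14, 3.14, 3.14, 3.14].

INTERFACE

Orientations are given as a unit quaternion [x, y, z, w].
In Python, from workcell import bot gives the robot as it stands.
- The arm moves only by the tool arm_command, never from a script. Its argument "moves" is one flat list of numbers, 7 for each row, row after row: the shift along the tool's x, y, z in m, then the turn, a rotation vector about the tool's x, y, z in rad, then the closure, from -1 (fully open) to 1 (shut). A call has 1 to 20 rows; each row shifts and turns the pose as measured when the row begins, along the tool's axes as they then stand; what a row does not reach is not made up. A row lasts 1/12 s, in which the tool goes at most 41.7 mm and 7.16 degrees, less where a joint would pass 70% of its speed; a pose out of reach is approached as far as the arm can. A call with a gripper value outside its range is refused whole. The fingers move at their own pace and stop on an object; the grip force is fixed at half the most. Time passes only in rows, so rows that do not move let the fingers close. It gives the time, the measured TCP pose, the force and the opening at its end, in the units of the state.
- bot.get_obs(): the state, without advancing time (a new reading comes with each control period).
- bot.camera(name): name is "scene" or "top" or "wrist"; returns the picture (480x640x3 uint8, red, green, blue); there is no depth.
- bot.get_calibration(name): a dict with "mtx" (3x3 intrinsics, pixels), "dist" ([k1, k2, p1, p2, k3] as OpenCV has them; the pictures are not rectified), "world_from_camera" (4x4, takes a point from camera to world coordinates); the wrist camera has in their place "mount" (4x4, takes a point from camera to tool coordinates, whose origin is the TCP and whose axes are the tool frame's). Camera axes: x right, y up, looking along -z (the intrinsics and any distortion apply to the point x, -y, -z); pixel columns grow to the right and rows downward; lengths in m; the calibration is good to about 2 mm. A picture is of the moment at which its call begins: read the wrist's pose just before it. get_calibration takes no time and is no camera call.
- bot.job_done(): hands the job in, once; it reports no verdict.
The state is a dict: "clock": time; "joint_pos": joint angles; "joint_vel": joint speeds; "tau": joint torques, N m; "eef_pos": TCP position; "tool_rot": TCP orientation; "ft_force": force on the tool from outside, world axes, zero at the start; "ft_torque": the same for the moment, N m; "grip_width": finger opening in m.
Only numpy, scipy, OpenCV 4.12 (cv2) and the standard library are available. Lean on these libraries where they do the work, as an engineer would, in place of code of your own. Each camera call takes 0.05 s, during which the arm holds its last target.

TASK

Get the chromed tube ready for fitting: push it lengthwise through the open pipe vise, still lying in its lower jaw and pipe rest, until the blue protector sleeve is centred under the upper jaw and shows equally on both sides. Then wind the T-handle clockwise (seen from above) until the upper jaw comes down on the sleeve and the handle comes up firmly tight, so the jaws never bite bare chrome, and let go. Leave the other things on the bench where they are.

Things in the scene. Friction and masses are not known exactly. Their poses are not given: they have to be found in the camera images.
- vise: Bench yoke pipe vise, dark blue-grey iron, bolted down. Origin: underside of its base, below the screw; z up, y along the tube it holds. Base 128 mm (x) by 92 mm (y), 16 mm thick; yoke legs at x = +/-47 mm (20 by 36 mm), joined by a bridge with its top 183 mm up and a nut boss 42 mm across up to 195 mm. Nothing of it is beyond y = 112 mm or y = -46 mm but the turning handle.
- jaw_mid (a point): Centre of the jaws, on the axis of a tube lying in the lower jaw: 75 mm above the bench, axes as the vise's. The lower jaw is an upward V, 40 mm wide along the tube.
- rest (a point): Top centre of the vise's pipe rest, a narrow V (16 mm wide) at the vise's y = +102 mm that carries the tube beside the jaws; the point is on the tube's axis line, 75 mm up.
- upper_jaw: Upper jaw of the vise, dark steel, a downward V 40 mm wide along the tube, sliding straight down between the yoke legs as the screw is turned: 6 mm a turn. Clear of the tube at the start by 8 to 14 mm.
- tube: Chromed tube, 32 mm across, 320 mm long, 0.2 to 0.4 kg, black caps on its flat ends, blue protector sleeve 56 mm long round its middle. Origin: middle of tube and sleeve, on the axis; y along the tube as the vise's y. Lies loose in lower jaw and rest, axis 75 mm up, the sleeve 40 to 80 mm off to the vise's +y side: it must go to -y. Slides in the V at a push of 2 to 6 N.
- handle (a joint): Turn of the vise's screw and T-handle, rad, growing clockwise seen from above (tightening). 0: jaw fully open; the jaw touches the tube at about 18.85 (3 turns) and the handle stops dead, tight, at 20.4. Starts between 4.5 and 9.8. Drag 0.15 N m, rising to about 0.35 as the jaw grips; stays where it is left.
- eye (a point): Centre of the handle's cross bar on the screw axis, in a steel eye 29 mm across, 30 mm high; 222 to 227 mm above the bench at the start, sinking 6 mm a turn to 211 mm when tight.
- bar_end (a point): Centre of the ball (20 mm across) at one end of the handle's level cross bar, 80 mm from the eye; an equal ball is at the opposite end. The steel bar is 12 mm thick and can be pushed round by its side with a fingertip from above.
- coupling: Straight brass pipe coupling standing on the bench, ring 44 mm across, 34 mm high; origin under its centre. Bystander: leave alone.
- elbow: Brass pipe elbow lying on the bench, about 55 mm each way, 32 mm high; origin at its underside. Bystander: leave alone.
- wrench: Steel wrench, 190 mm long, lying flat on the bench near the vise; origin under its centre. Bystander: leave alone.
- tape_dispenser: Hand tape dispenser lying on its side: tan roll 100 mm across in a red frame with a blue handle, about 230 mm long, 56 mm high; origin under the roll's centre. Bystander: leave alone.
- jar: Lime-green closed jar, 72 mm across, 100 mm high; origin under its centre. Bystander: leave alone.
- carton: Taped cardboard carton 150 x 110 x 70 mm; origin under its centre. Bystander: leave alone.
- marker: Black marker pen with red cap, 120 mm long, lying on the bench; origin under its middle. Bystander: leave alone.

How it is judged:
By the outcome, as a careful person would: the job done as asked, in the order asked, and still so for the second after the job is handed in, with the robot touching nothing.
It also fails if it takes over 72 s, if anything falls off the work surface, if the arm or the gripper's body presses on something with over 40 N, if the wrist force passes 120 N, or if a joint passes its speed limit or range.

## Working session

There is one attempt and no reset: what is moved stays moved. The work goes in short steps, Python scripts to look and compute and a tool call to move; the robot and the scene stay as the last step left them, time stands still between calls to the robot, and variables do not carry over. Pictures are saved under pics/ and viewed, and the job is handed in when it is done.

Besides the shell and the picture viewer there is one more tool, called after "Request:" by a JSON object that holds its "fn" and its "kwargs". arm_command: Moves the arm, as the interface text tells. Its arguments: {"type":"object","properties":{"moves":{"type":"array"}},"required":["moves"]}

```bash
ls -la; mkdir -p pics
python3 - <<'E'
from workcell import bot
import cv2,numpy as np
np.set_printoptions(precision=4,suppress=True)
print(bot.get_obs())
for n in ("scene","top","wrist"):
    im=bot.camera(n); cv2.imwrite(f"pics/{n}0.png",im[:,:,::-1]); print(n,bot.get_calibration(n))
E
```

```text
total 12
drwxr-xr-x  3 agent agent 4096 Dec  7 14:45 .
drwxr-xr-x 23 root  root  4096 Dec  7 14:45 ..
drwxr-xr-x  2 agent agent 4096 Dec  7 14:45 pics
{'clock': 0.0, 'joint_pos': array([ 1.204 ,  0.2415,  0.0037,  1.3352, -0.    ,  1.5708]), 'joint_vel': array([-0.001 ,  0.001 ,  0.0005,  0.0002,  0.    , -0.0008]), 'tau': array([  0.001 , -37.2319,  25.2408,   0.0169,   0.0002,   0.    ]), 'eef_pos': array([0.1792, 0.4665, 0.4038]), 'tool_rot': array([-0.4008,  0.5834,  0.4   ,  0.5822]), 'ft_force': array([ 0.1573,  0.2102, -0.3732]), 'ft_torque': array([-0.0008,  0.0141, -0.0311]), 'grip_width': 0.08548916417042049}
scene {'mtx': array([[600.844 ,   0.    , 318.9485],
       [  0.    , 600.844 , 235.8335],
       [  0.    ,   0.    ,   1.    ]]), 'dist': array([-0.0973,  0.    ,  0.    ,  0.    ,  0.    ]), 'world_from_camera': array([[ 0.1797, -0.6299,  0.7556,  1.6079],
       [ 0.9836,  0.1008, -0.1499, -0.2204],
       [ 0.0182,  0.7701,  0.6377,  1.0855],
       [ 0.    ,  0.    ,  0.    ,  1.    ]])}
top {'mtx': array([[552.6841,   0.    , 327.1557],
       [  0.    , 552.6841, 234.2671],
       [  0.    ,   0.    ,   1.    ]]), 'dist': array([-0.0549,  0.    ,  0.    ,  0.    ,  0.    ]), 'world_from_camera': array([[-0.0656,  0.9758, -0.2084,  0.1812],
       [-0.9978, -0.0636,  0.0164,  0.0148],
       [ 0.0028,  0.209 ,  0.9779,  1.7392],
       [ 0.    ,  0.    ,  0.    ,  1.    ]])}
wrist {'mtx': array([[338.6861,   0.    , 317.9955],
       [  0.    , 338.6861, 239.584 ],
       [  0.    ,   0.    ,   1.    ]]), 'dist': array([-0.0147,  0.    ,  0.    ,  0.    ,  0.    ]), 'mount': array([[ 0.0002,  0.3215, -0.9469,  0.0312],
       [ 0.0001,  0.9469,  0.3215,  0.0835],
       [ 1.    , -0.0002,  0.0001,  0.0011],
       [ 0.    ,  0.    ,  0.    ,  1.    ]])}
```

View pics/scene0.png

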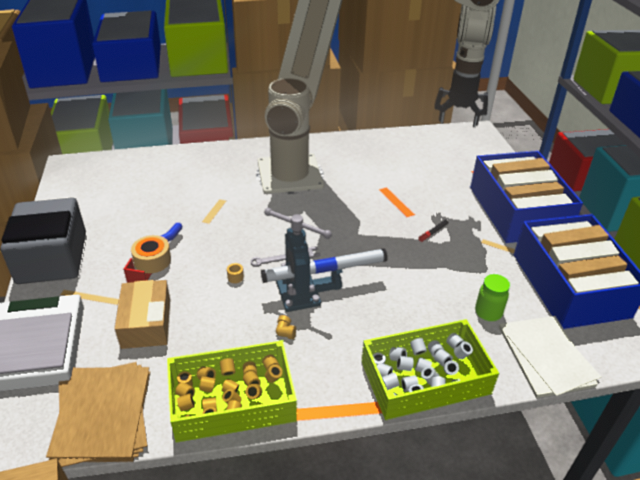

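View pics/top0.png

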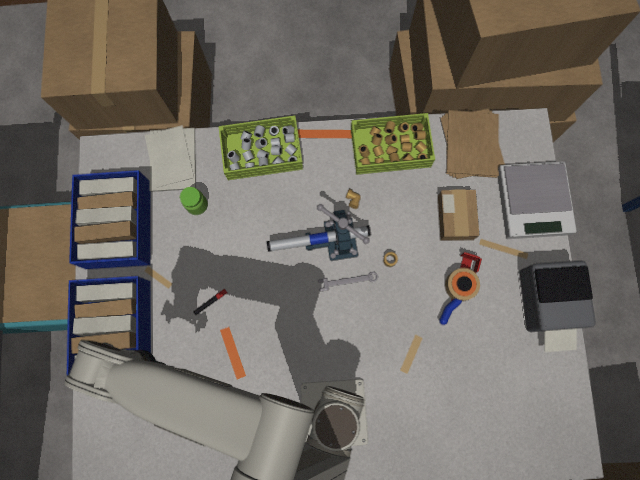

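View pics/wrist0.png

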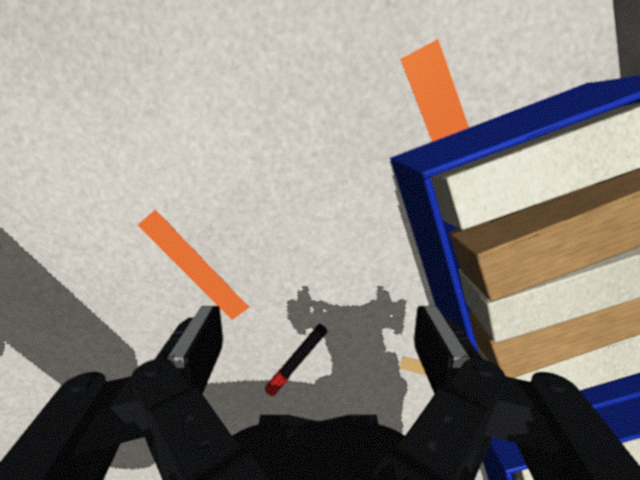

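```bash
cat > h.py <<'E'
import cv2,numpy as np
from scipy.spatial.transform import Rotation as R
from workcell import bot
np.set_printoptions(precision=4,suppress=True)
def wfc(n,obs=None):
    c=bot.get_calibration(n)
    if n!="wrist": return c,c["world_from_camera"]
    T=np.eye(4);T[:3,:3]=R.from_quat(obs["tool_rot"]).as_matrix();T[:3,3]=obs["eef_pos"]
    return c,T@c["mount"]
def ray(n,uv,obs=None):
    c,T=wfc(n,obs)
    p=cv2.undistortPoints(np.array(uv,float).reshape(-1,1,2),c["mtx"],c["dist"]).reshape(-1,2)
    d=np.c_[p[:,0],-p[:,1],-np.ones(len(p))]@T[:3,:3].T
    return T[:3,3],d/np.linalg.norm(d,axis=1,keepdims=True)
def onz(n,uv,z,obs=None):
    o,d=ray(n,uv,obs); return o+d*((z-o[2])/d[:,2])[:,None]
def tri(rays):
    A=0;b=0
    for o,d in rays:
        P=np.eye(3)-np.outer(d,d);A=A+P;b=b+P@o
    x=np.linalg.solve(A,b); return x,[np.linalg.norm((np.eye(3)-np.outer(d,d))@(x-o)) for o,d in rays]
def proj(n,X,obs=None):
    c,T=wfc(n,obs); X=np.atleast_2d(X)
    q=(X-T[:3,3])@T[:3,:3]; q=q*[1,-1,-1]
    return cv2.projectPoints(q.reshape(-1,1,3),np.zeros(3),np.zeros(3),c["mtx"],c["dist"])[0].reshape(-1,2)
def crop(src,dst,x0,y0,x1,y1,s):
    im=cv2.imread(src)[y0:y1,x0:x1]; cv2.imwrite(dst,cv2.resize(im,None,fx=s,fy=s,interpolation=cv2.INTER_CUBIC))
E
python3 - <<'E'
from h import *
crop("pics/top0.png","pics/top0c.png",250,170,410,290,5)
crop("pics/scene0.png","pics/scene0c.png",240,200,400,320,5)
E
```

```text
(no output)
```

View pics/top0c.png

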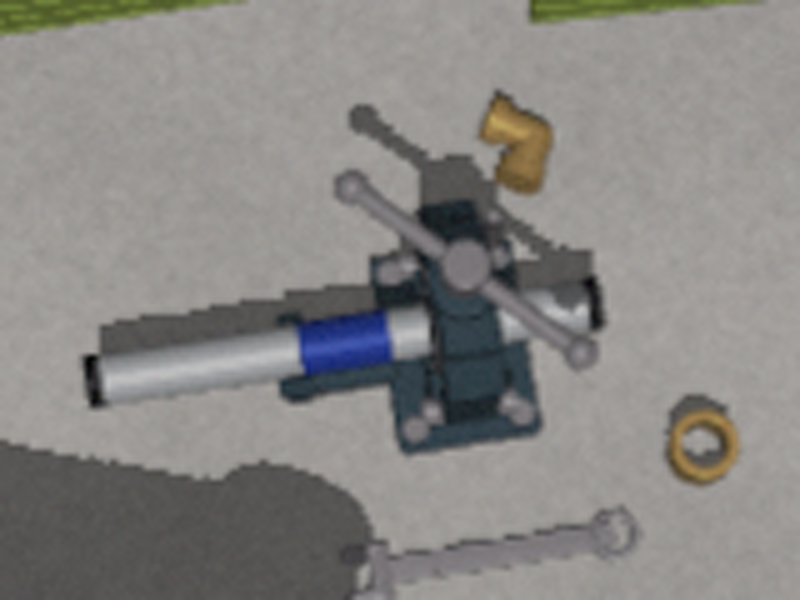

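View pics/scene0c.png

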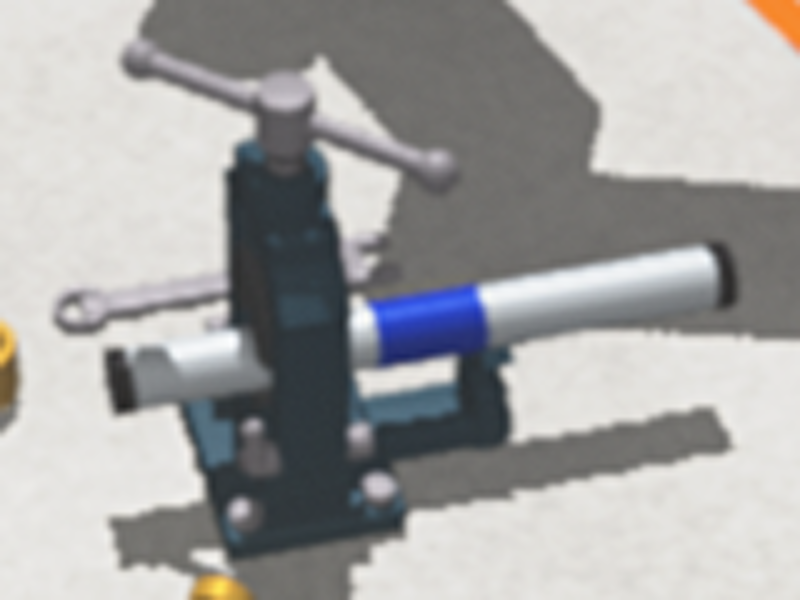

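Run:
```python
from h import *
t=lambda x,y:((x+.5)/5-.5+250,(y+.5)/5-.5+170)
s=lambda x,y:((x+.5)/5-.5+240,(y+.5)/5-.5+200)
def pair(a,b):
    o,d=ray("top",[t(*a)]);o2,d2=ray("scene",[s(*b)]); x,e=tri([(o,d[0]),(o2,d2[0])]); print(x,e); return x
print("ballA(+x+y)");
for nm,a,b in [("ball far right-of-scene",(350,186),(439,168)),("other",(580,350),(140,57))]:
    print(nm); pair(a,b)
print("eye top"); pair((466,263),(287,88))
# sleeve
for n in ("top","scene"):
    im=cv2.imread(f"pics/{n}0.png"); hsv=cv2.cvtColor(im,cv2.COLOR_BGR2HSV)
    m=cv2.inRange(hsv,(105,150,60),(130,255,255))
    N,l,st,c=cv2.connectedComponentsWithStats(m)
    for i in range(1,N):
        if st[i,4]>100: print(n,st[i],c[i], onz(n,[c[i]],0.075)[0],onz(n,[c[i]],0.086)[0])
# tube ends: top image cap outer edge mid, at axis height
print("tube ends top", onz("top",[t(90,380),t(599,303)],0.075))
print("sleeve edges", onz("top",[t(300,348),t(388,337)],0.085), onz("scene",[s(378,335),s(482,318)],0.085))
print("base corners z16", onz("top",[t(404,450),t(540,430),t(372,258)],0.016))
print("base corners scene", onz("scene",[s(235,545),s(403,520)],0.0))
```

```text
ballA(+x+y)
ball far right-of-scene
[0.5839 0.0038 0.2264] [np.float64(0.001778775845435838), np.float64(0.0017787758454358858)]
other
[ 0.4811 -0.1192  0.2264] [np.float64(0.002399077583915324), np.float64(0.0023990775839153326)]
eye top
[ 0.532  -0.0577  0.2396] [np.float64(0.0015773386389643506), np.float64(0.0015773386389643202)]
top [  70  171   78   98 1200] [107.785 225.87 ] [0.6069 0.6666 0.075 ] [0.6041 0.6623 0.086 ]
top [310 232  18  13 179] [318.5531 238.1676] [0.5253 0.014  0.075 ] [0.523  0.0141 0.086 ]
top [ 67 276  72  99 609] [105.1872 305.8424] [0.3587 0.6708 0.075 ] [0.3575 0.6664 0.086 ]
top [440 299  22  25 213] [448.8826 310.3662] [ 0.2788 -0.3627  0.075 ] [ 0.2782 -0.3602  0.086 ]
scene [   0    0  166   88 9382] [86.6849 44.3141] [-1.0486 -0.7538  0.075 ] [-1.0197 -0.748   0.086 ]
scene [225   0   8  38 203] [229.0936  17.0049] [-1.2798 -0.1132  0.075 ] [-1.2483 -0.1143  0.086 ]
scene [481   0  23  77 452] [491.5442  42.8164] [-0.8087  1.0309  0.075 ] [-0.7824  1.0173  0.086 ]
scene [500   0  23  76 562] [511.468   36.4591] [-0.8752  1.1601  0.075 ] [-0.8481  
[... 478 characters left out ...]
 1.0125  0.075 ] [-0.1416  0.9991  0.086 ]
scene [ 477  151  163  177 7141] [566.0969 263.3089] [0.6198 0.6246 0.075 ] [0.6306 0.6154 0.086 ]
scene [163 223  18  16 127] [172.5669 230.8504] [ 0.3285 -0.364   0.075 ] [ 0.3424 -0.3624  0.086 ]
scene [315 257  22  15 247] [325.7004 264.2551] [0.5226 0.0137 0.075 ] [0.5344 0.0112 0.086 ]
tube ends top [[ 0.5122  0.1714  0.075 ]
 [ 0.5402 -0.1441  0.075 ]]
sleeve edges [[ 0.5218  0.0415  0.085 ]
 [ 0.5252 -0.0126  0.085 ]] [[ 0.5376 -0.0157  0.085 ]
 [ 0.5336  0.0373  0.085 ]]
base corners z16 [[ 0.4661 -0.019   0.016 ]
 [ 0.4733 -0.1057  0.016 ]
 [ 0.5918 -0.0069  0.016 ]]
base corners scene [[ 0.5864 -0.095   0.    ]
 [ 0.5831 -0.0099  0.    ]]
```

Run:
```python
from h import *
o=bot.get_obs(); M=R.from_quat(o["tool_rot"]).as_matrix(); print(M)
e=np.array([.5322,-.0577]); a=np.array([-.0884,.9961])
for s in (.29,.2316,.16,): print(s,e+a*s, np.hypot(*(e+a*s)))
```

```text
[[-0.0006 -0.9335  0.3586]
 [-0.0015  0.3586  0.9335]
 [-1.     -0.     -0.0016]]
0.29 [0.5066 0.2312] 0.5568179169683749
0.2316 [0.5117 0.173 ] 0.5401777033346816
0.16 [0.5181 0.1017] 0.527939417084953
```

Request:
{"fn": "arm_command", "kwargs": {"moves": [0, -0.0333, -0.0102, 0, 0, 0, 1, 0, -0.0333, -0.0102, 0, 0, 0, 1, 0, -0.0333, -0.0102, 0, 0, 0, 1, 0, -0.0333, -0.0102, 0, 0, 0, 1, 0, -0.0333, -0.0102, 0, 0, 0, 1, 0, -0.0333, -0.0102, 0, 0, 0, 1, 0, -0.0333, -0.0102, 0, 0, 0, 1, 0, -0.0333, -0.0102, 0, 0, 0, 1, 0, -0.0333, -0.0102, 0, 0, 0, 1, 0, -0.0333, -0.0102, 0, 0, 0, 1, 0, -0.0333, -0.0102, 0, 0, 0, 1, 0, -0.0333, -0.0102, 0, 0, 0, 1, 0, 0, 0, 0.12, 0, 0, 1, 0, 0, 0, 0.12, 0, 0, 1, 0, 0, 0, 0.12, 0, 0, 1, 0, 0, 0, 0.12, 0, 0, 1, 0, 0, 0, 0.12, 0, 0, 1, 0, 0, 0, 0.12, 0, 0, 1, 0, 0, 0, 0.12, 0, 0, 1, 0, 0, 0, 0.12, 0, 0, 1]}}

```text
clock: 1.82
eef_pos: [0.5249, 0.1954, 0.3932]
tool_rot: [-0.08, 0.708, 0.075, 0.697]
ft_force: [0.2, 0.1, 0.5]
grip_width: 0.0003
```

```bash
cat >> h.py <<'E'
e=np.array([.5322,-.0577]); a=np.array([-.0884,.9961]); ax=np.array([.9961,.0884])
def st(tip=None):
    o=bot.get_obs(); M=R.from_quat(o["tool_rot"]).as_matrix(); p=o["eef_pos"]
    print("clk",o["clock"],"pos",p,"f",o["ft_force"],"tq",o["ft_torque"]); print("M",M.tolist() if 0 else M)
    q=p[:2]-e; print("vise x,y",q@ax,q@a,"tip",p+M[:,0]*.173,"j",o["joint_pos"])
    # rotvec (tool) to goal: x down, y=+a
    G=np.c_[[0,0,-1],[*a,0],np.cross([0,0,-1],[*a,0])]
    print("rot fix",R.from_matrix(M.T@G).as_rotvec())
    return o,M
E
python3 - <<'E'
from h import *
o,M=st()
cv2.imwrite("pics/w1.png",bot.camera("wrist")[:,:,::-1])
E
```

```text
clk 1.8167 pos [0.5249 0.1954 0.3932] f [0.2373 0.0776 0.4953] tq [ 0.0459 -0.0351 -0.029 ]
M [[-0.0142 -0.2181  0.9758]
 [-0.0087  0.9759  0.218 ]
 [-0.9999 -0.0054 -0.0158]]
vise x,y 0.01509360162254602 0.25279259679170374 tip [0.5224 0.1939 0.2202] j [ 0.3572  0.373   0.1586  1.3728 -0.0032  1.7081]
rot fix [ 0.1313 -0.0154  0.0064]
```

View pics/w1.png

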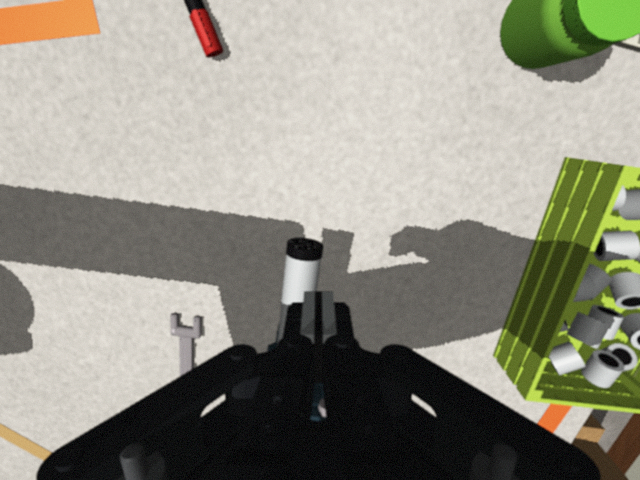

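Request:
{"fn": "arm_command", "kwargs": {"moves": [0, 0.01, -0.004, 0.1, -0.015, 0.006, 1, 0, 0.008, -0.008, 0.03, 0, 0, 1, 0, 0, 0, 0, 0, 0, 1, 0.02, 0, 0, 0, 0, 0, 1, 0.03, 0, 0, 0, 0, 0, 1, 0.03, 0, 0, 0, 0, 0, 1, 0, 0, 0, 0, 0, 0, 1]}}

```text
clock: 2.45
eef_pos: [0.511, 0.2113, 0.3116]
tool_rot: [-0.035, 0.705, 0.035, 0.708]
ft_force: [-1.4, -0.3, -0.8]
grip_width: -0.0006
```

Run:
```python
from h import *
o,M=st()
cv2.imwrite("pics/w2.png",bot.camera("wrist")[:,:,::-1])
```

```text
clk 2.45 pos [0.511  0.2113 0.3116] f [-1.4397 -0.3215 -0.8373] tq [-0.0783  0.0776 -0.0183]
M [[ 0.0043 -0.0983  0.9951]
 [ 0.0005  0.9952  0.0983]
 [-1.      0.      0.0044]]
vise x,y 0.0026188050647611184 0.2698783601033403 tip [0.5117 0.2114 0.1386] j [ 0.3925  0.3983 -0.0217  1.1467 -0.0012  1.8648]
rot fix [ 0.01    0.0044 -0.0001]
```

View pics/w2.png

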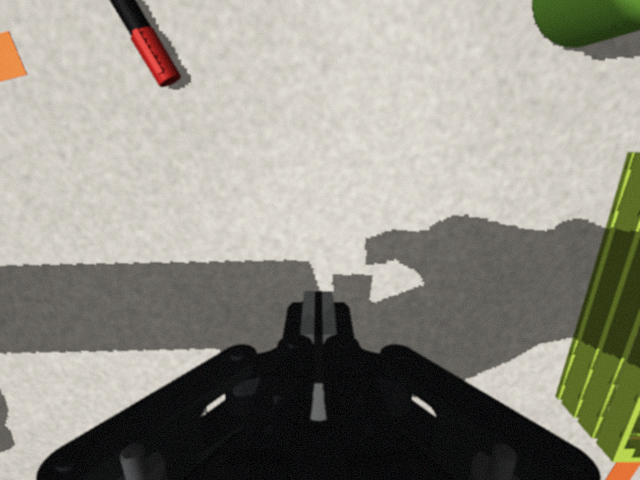

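Request:
{"fn": "arm_command", "kwargs": {"moves": [0.02, 0, -0.003, 0.01, 0, 0, 1, 0.03, 0, 0, 0, 0, 0, 1, 0.028, 0, 0, 0, 0, 0, 1, 0, 0, 0, 0, 0, 0, 1, 0, -0.01, 0, 0, 0, 0, 1, 0, -0.01, 0, 0, 0, 0, 1, 0, -0.006, 0, 0, 0, 0, 1, 0, -0.006, 0, 0, 0, 0, 1, 0, -0.006, 0, 0, 0, 0, 1, 0, -0.006, 0, 0, 0, 0, 1]}}

```text
clock: 3.33
eef_pos: [0.523, 0.1667, 0.2533]
tool_rot: [-0.03, 0.694, 0.039, 0.718]
ft_force: [0.3, 2.8, -1.4]
grip_width: 0.0002
```

Run:
```python
from h import *
o,M=st()
for n in ("scene","top"):cv2.imwrite(f"pics/{n}3.png",bot.camera(n)[:,:,::-1])
crop("pics/scene3.png","pics/scene3c.png",240,160,400,320,4)
```

```text
clk 3.3333 pos [0.523  0.1667 0.2533] f [ 0.2852  2.7655 -1.3852] tq [ 0.5065  0.1044 -0.0273]
M [[ 0.0341 -0.097   0.9947]
 [ 0.0148  0.9952  0.0965]
 [-0.9993  0.0115  0.0354]]
vise x,y 0.010703333684466599 0.22432005298143012 tip [0.5289 0.1693 0.0805] j [ 0.3076  0.4315 -0.1374  0.9649  0.0038  1.7815]
rot fix [ 0.0084  0.0353 -0.0116]
```

View pics/scene3c.png

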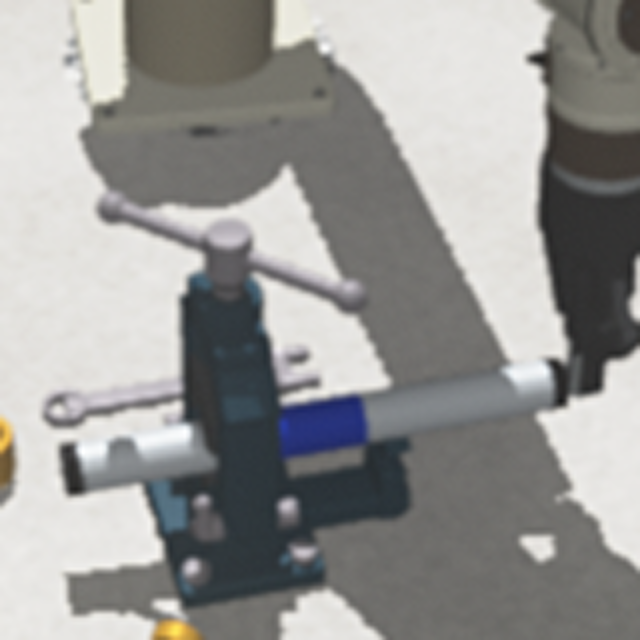

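Request:
{"fn": "arm_command", "kwargs": {"moves": [0, 0.012, -0.004, 0.008, 0.03, -0.01, 1, 0, 0.004, -0.006, 0, 0.01, 0, 1, 0, 0, 0, 0, 0, 0, 1, 0.012, 0, 0, 0, 0, 0, 1, 0.012, 0, 0, 0, 0, 0, 1, 0.003, 0, 0, 0, 0, 0, 1]}}

```text
clock: 3.93
eef_pos: [0.5115, 0.1798, 0.2275]
tool_rot: [-0.032, 0.706, 0.029, 0.706]
ft_force: [0.2, -0.0, 0.0]
grip_width: 0.0004
```

Run:
```python
from h import *
o,M=st()
```

```text
clk 3.9333 pos [0.5115 0.1798 0.2275] f [ 0.159  -0.0136  0.0186] tq [-0.0691  0.0821 -0.0666]
M [[ 0.     -0.0869  0.9962]
 [-0.0037  0.9962  0.0869]
 [-1.     -0.0037 -0.0003]]
vise x,y 0.0004080417372782254 0.23835539796964142 tip [0.5115 0.1791 0.0545] j [ 0.3388  0.4638 -0.1625  0.9458 -0.0035  1.8226]
rot fix [-0.0015 -0.0003  0.0037]
```

Request:
{"fn": "arm_command", "kwargs": {"moves": [0, -0.006, 0, 0, 0, 0, 1, 0, -0.006, 0, 0, 0, 0, 1, 0, -0.006, 0, 0, 0, 0, 1, 0, -0.006, 0, 0, 0, 0, 1, 0, -0.006, 0, 0, 0, 0, 1, 0, -0.006, 0, 0, 0, 0, 1, 0, -0.006, 0, 0, 0, 0, 1, 0, -0.006, 0, 0, 0, 0, 1]}}

```text
clock: 4.6
eef_pos: [0.5161, 0.1288, 0.2288]
tool_rot: [-0.031, 0.706, 0.032, 0.707]
ft_force: [-0.6, 2.8, -0.3]
grip_width: -0.0001
```

Run:
```python
from h import *
o,M=st()
```

```text
clk 4.6 pos [0.5161 0.1288 0.2288] f [-0.6078  2.7976 -0.3331] tq [ 0.5554  0.0874 -0.0024]
M [[ 0.0011 -0.0899  0.9959]
 [ 0.0011  0.996   0.0899]
 [-1.      0.001   0.0012]]
vise x,y 0.00046463266970341315 0.18714567467517054 tip [0.5163 0.1289 0.0558] j [ 0.2443  0.444  -0.1915  0.934   0.0008  1.7251]
rot fix [ 0.0015  0.0012 -0.001 ]
```

Run:
```python
from h import *
for n in ("scene","top"):cv2.imwrite(f"pics/{n}4.png",bot.camera(n)[:,:,::-1])
crop("pics/scene4.png","pics/scene4c.png",240,200,360,300,6)
crop("pics/top4.png","pics/top4c.png",280,190,400,280,6)
```

```text
(no output)
```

View pics/scene4c.png

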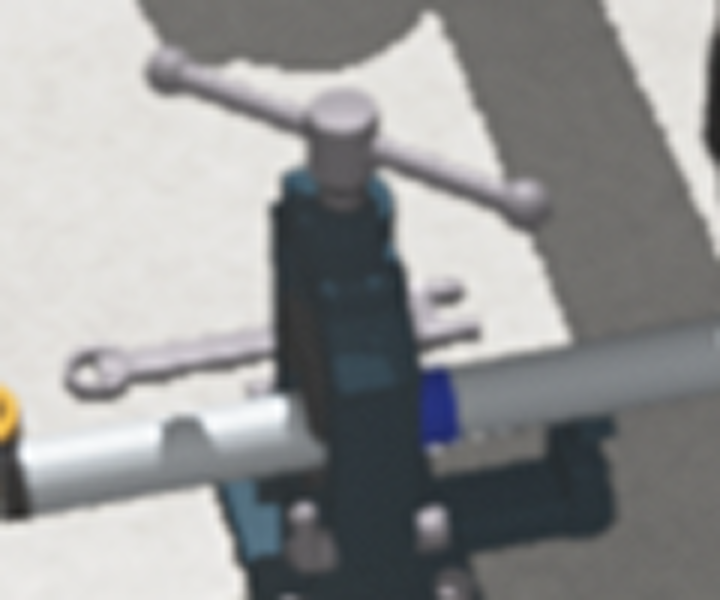

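View pics/top4c.png

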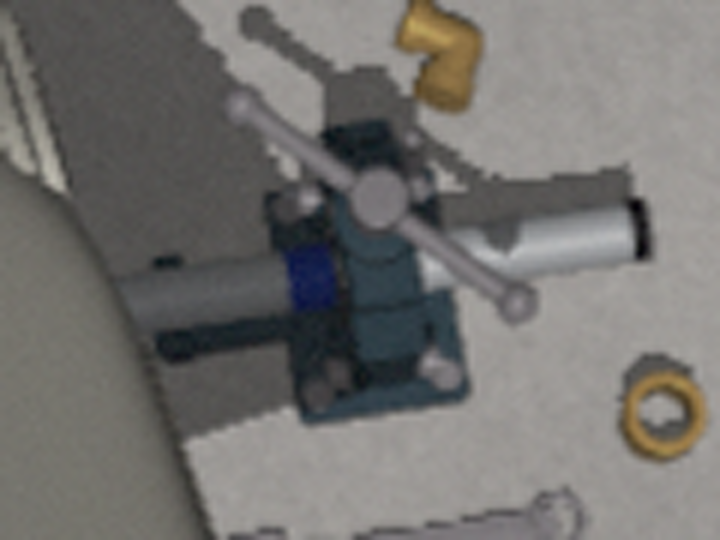

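Run:
```python
from h import *
t=lambda x,y:((x+.5)/6-.5+280,(y+.5)/6-.5+190)
s=lambda x,y:((x+.5)/6-.5+240,(y+.5)/6-.5+200)
f=lambda p:[((q[:2]-e)@ax,(q[:2]-e)@a) for q in p]
print("end", f(onz("top",[t(651,229)],.075)), "old",f(onz("top",[((599.5)/5-.5+250,303.5/5-.5+170)],.075)))
print("sleeve +y edge top",f(onz("top",[t(289,280)],.088)),"scene",f(onz("scene",[s(455,403)],.083)))
```

```text
end [(np.float64(-0.0009070052920114053), np.float64(-0.14515517522396812))] old [(np.float64(0.0002846874102679197), np.float64(-0.08673189244233975))]
sleeve +y edge top [(np.float64(-0.0015904683460711254), np.float64(0.043675603873115636))] scene [(np.float64(0.007654604606806534), np.float64(0.04231033888655501))]
```

Request:
{"fn": "arm_command", "kwargs": {"moves": [0, -0.005, 0, 0, 0, 0, 1, 0, -0.005, 0, 0, 0, 0, 1, 0, -0.003, 0, 0, 0, 0, 1, 0, 0, 0, 0, 0, 0, 1]}}

```text
clock: 5.03
eef_pos: [0.5175, 0.1143, 0.2291]
tool_rot: [-0.031, 0.706, 0.032, 0.707]
ft_force: [-0.6, 1.8, -0.3]
grip_width: -0.0
```

Run:
```python
from h import *
o,M=st()
for n in ("scene","top"):cv2.imwrite(f"pics/{n}5.png",bot.camera(n)[:,:,::-1])
crop("pics/scene5.png","pics/scene5c.png",240,200,360,300,6)
crop("pics/top5.png","pics/top5c.png",280,190,400,280,6)
```

```text
clk 5.0333 pos [0.5175 0.1143 0.2291] f [-0.6365  1.8058 -0.2688] tq [0.4379 0.0075 0.003 ]
M [[ 0.0015 -0.0888  0.996 ]
 [ 0.0014  0.996   0.0888]
 [-1.      0.0012  0.0016]]
vise x,y 0.0005873728951160949 0.17259306414937958 tip [0.5178 0.1145 0.0561] j [ 0.2171  0.4402 -0.1969  0.932   0.001   1.6989]
rot fix [ 0.0004  0.0016 -0.0012]
```

View pics/scene5c.png

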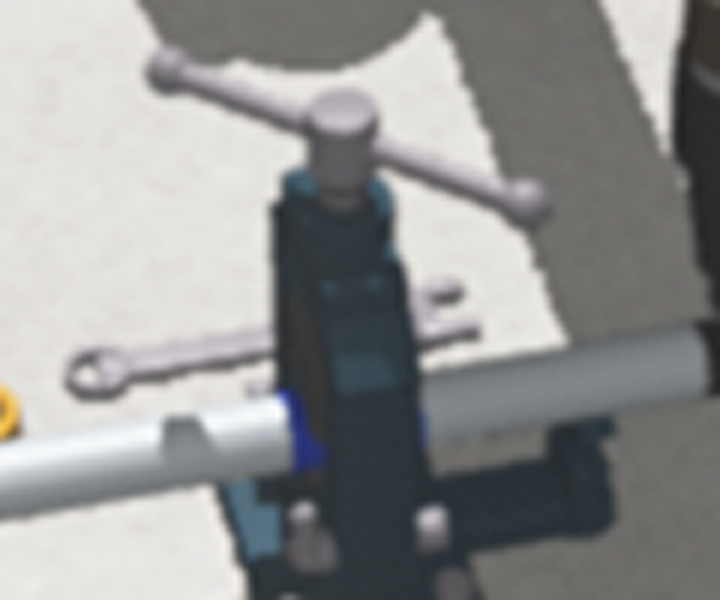

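View pics/top5c.png

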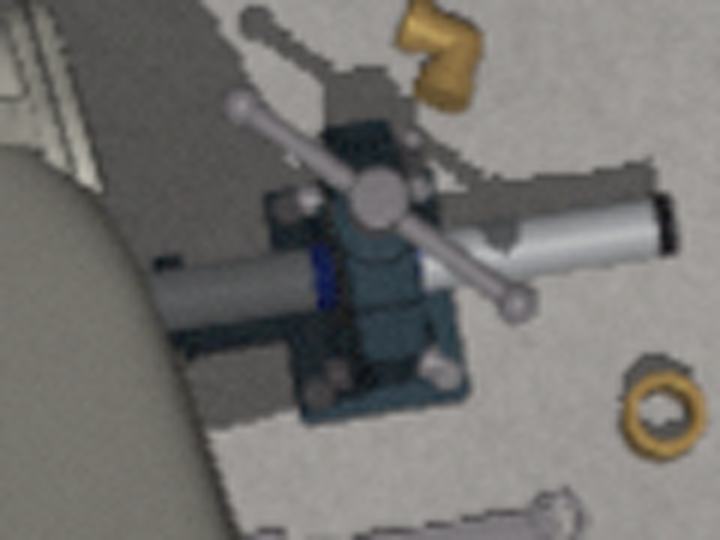

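Run:
```python
from h import *
t=lambda x,y:((x+.5)/6-.5+280,(y+.5)/6-.5+190)
s=lambda x,y:((x+.5)/6-.5+240,(y+.5)/6-.5+200)
f=lambda p:[((q[:2]-e)@ax,(q[:2]-e)@a) for q in p]
print("end", f(onz("top",[t(679,224)],.075)))
print("sleeve +y edge top",f(onz("top",[t(317,277)],.088)),"scene -y edge (upper)",f(onz("scene",[s(282,395),s(290,430)],.088)))
print("scene +y", f(onz("scene",[s(425,415)],.080)))
# subpixel: blue-ness profile along the tube in raw images
im=cv2.imread("pics/top5.png").astype(int); print((im[236,320:362,0]-im[236,320:362,2]))
```

```text
end [(np.float64(-0.0005145937964811673), np.float64(-0.15990269960362))]
sleeve +y edge top [(np.float64(-0.002228931291951625), np.float64(0.029354061929088317))] scene -y edge (upper) [(np.float64(-0.009220459682161874), np.float64(-0.02654200666075262)), (np.float64(0.012009387331068166), np.float64(-0.028149052807161856))]
scene +y [(np.float64(0.008495141211614538), np.float64(0.029375065344061653))]
[ 2  3  1  2  0  0  1  2  3  3  1  9 32 55 53 43  4  3 18 22 26 25 23 22
 24 23 24 23 25 20  7  4  6  4  5  5  2  2  1  1  0 -1]
```

Request:
{"fn": "arm_command", "kwargs": {"moves": [0, 0.01, 0, 0, 0, 0, 1, 0, 0.02, 0, 0, 0, 0, 1, 0, 0.01, 0, 0, 0, 0, 1, -0.015, 0, 0, 0, 0, 0, 1, -0.03, 0, 0, 0, 0, 0, 1, -0.03, 0, 0, 0, 0, 0, 1, -0.03, 0, 0, 0, 0, 0, 1, -0.03, 0, 0, 0, 0, 0, 1, -0.03, 0, 0, 0, 0, 0, 1, -0.03, 0, 0, 0, 0, 0, 1, -0.02, 0, 0, 0, 0, 0, 1, 0, 0, 0, 0, 0, 0, 1]}}

```text
clock: 6.13
eef_pos: [0.5111, 0.1623, 0.4505]
tool_rot: [-0.039, 0.708, 0.028, 0.704]
ft_force: [1.7, 0.4, -0.6]
grip_width: 0.0003
```

Run:
```python
from h import *
o,M=st()
cv2.imwrite("pics/w6.png",bot.camera("wrist")[:,:,::-1])
```

```text
clk 6.1333 pos [0.5111 0.1623 0.4505] f [ 1.7428  0.4368 -0.6315] tq [ 0.0578 -0.0643 -0.0218]
M [[-0.0052 -0.0945  0.9955]
 [-0.0146  0.9954  0.0944]
 [-0.9999 -0.0141 -0.0066]]
vise x,y -0.0015206717082297254 0.22102455964231396 tip [0.5102 0.1598 0.2775] j [ 0.3105  0.3049  0.2096  1.4849 -0.0123  1.7867]
rot fix [ 0.0061 -0.0065  0.0141]
```

View pics/w6.png

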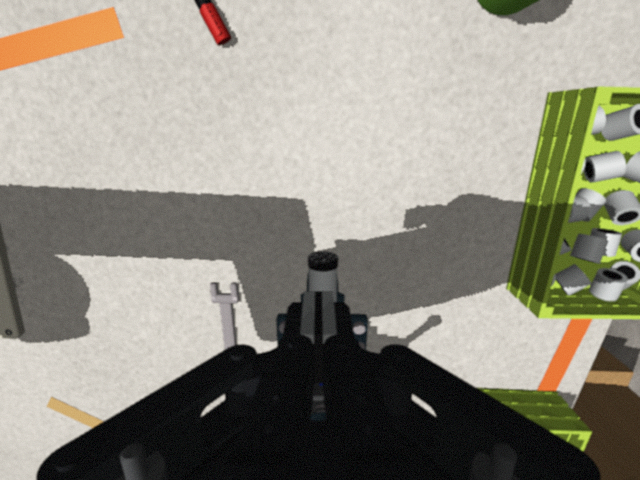

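Run:
```python
from h import *
for n in ("scene","top"):cv2.imwrite(f"pics/{n}7.png",bot.camera(n)[:,:,::-1])
crop("pics/scene7.png","pics/scene7c.png",250,200,380,300,6)
crop("pics/top7.png","pics/top7c.png",280,190,400,280,6)
```

```text
(no output)
```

View pics/scene7c.png

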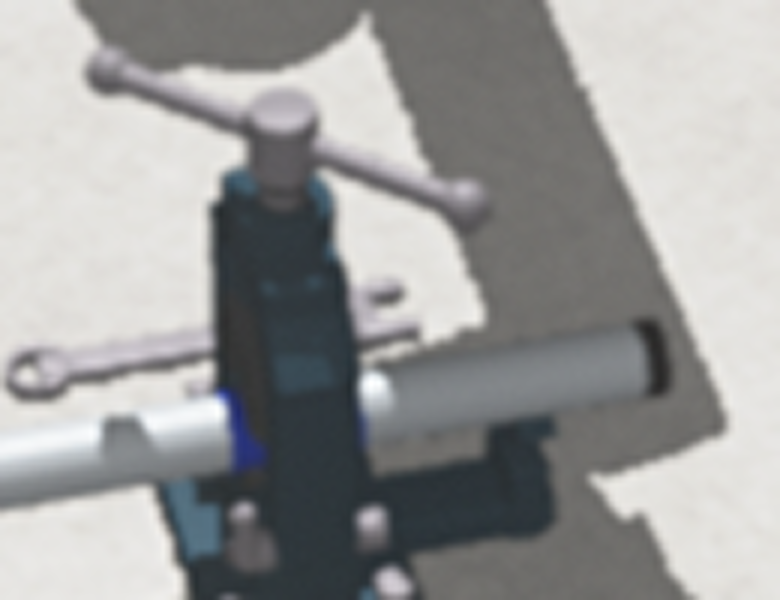

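View pics/top7c.png

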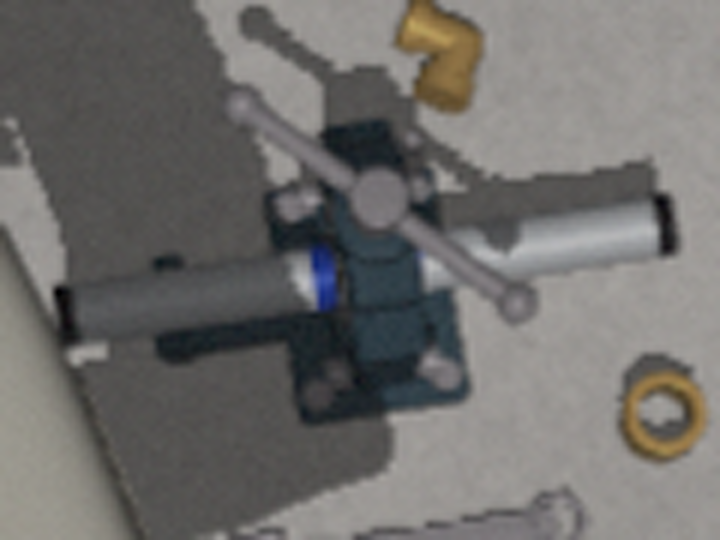

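Run:
```python
from h import *
t=lambda x,y:((x+.5)/6-.5+280,(y+.5)/6-.5+190)
s=lambda x,y:((x+.5)/6-.5+250,(y+.5)/6-.5+200)
f=lambda p:np.array([((q[:2]-e)@ax,(q[:2]-e)@a) for q in p])
p=f(onz("top",[t(679,224),t(58,313)],.075)); print("ends",p,p.mean(0))
print("ends scene",f(onz("scene",[s(668,360)],.075)))
print("sleeve +y edge top",f(onz("top",[t(315,278)],.089)),"scene edges",f(onz("scene",[s(222,400),s(366,400)],.089)))
o1,d1=ray("top",[t(379,195),t(240,105),t(516,302)]);o2,d2=ray("scene",[s(283,108),s(106,70),s(468,200)])
for i,j in ((0,0),(1,2),(2,1)): print(tri([(o1,d1[i]),(o2,d2[j])]))
```

```text
ends [[-0.0005 -0.1599]
 [ 0.0021  0.1627]] [0.0008 0.0014]
ends scene [[0.0019 0.163 ]]
sleeve +y edge top [[-0.0028  0.0305]] scene edges [[-0.0052 -0.0275]
 [ 0.0093  0.0295]]
(array([ 0.5325, -0.058 ,  0.2389]), [np.float64(0.0019443626344590281), np.float64(0.0019443626344590212)])
(array([0.5831, 0.0041, 0.2265]), [np.float64(0.0015411055784909056), np.float64(0.00154110557849098)])
(array([ 0.4804, -0.1196,  0.2252]), [np.float64(0.0028010043972850917), np.float64(0.002801004397285092)])
```

Request:
{"fn": "arm_command", "kwargs": {"moves": [0, -0.015, 0, 0.006, -0.006, 0.014, 1, 0, -0.025, 0.002, 0, 0, 0, 1, 0, -0.03, 0.002, 0, 0, 0, 1, 0, -0.03, 0.002, 0, 0, 0, 1, 0, -0.03, 0.002, 0, 0, 0, 1, 0, -0.02, 0, 0, 0, 0, 1, 0, 0, 0, 0, 0, 0, 1, 0, 0, 0, 0, 0, 0, 1]}}

```text
clock: 6.95
eef_pos: [0.5299, 0.0093, 0.4266]
tool_rot: [-0.035, 0.721, 0.031, 0.691]
ft_force: [0.6, 0.4, 0.0]
grip_width: 0.0001
```

```bash
cat >> h.py <<'E'
def tip():
    o=bot.get_obs(); M=R.from_quat(o["tool_rot"]).as_matrix(); p=o["eef_pos"]+M[:,0]*.173
    q=p[:2]-e; v=np.array([q@ax,q@a]); G=np.c_[[0,0,-1],[*a,0],[*ax,0]]
    print("clk %.2f"%o["clock"],"tip vise xy",v,"z %.4f"%p[2],"r %.4f th %.1f"%(np.hypot(*v),np.degrees(np.arctan2(v[1],v[0]))),"F",o["ft_force"],"j6 %.2f"%o["joint_pos"][5],"rotfix",R.from_matrix(M.T@G).as_rotvec(), "v",np.abs(o["joint_vel"]).max())
    return v,p[2]
E
python3 -c "
from h import *
tip()"
```

```text
clk 6.95 tip vise xy [-0.0036  0.0663] z 0.2537 r 0.0664 th 93.1 F [0.5983 0.3636 0.0087] j6 1.50 rotfix [ 0.0055 -0.042   0.0037] v 0.03545709388641555
```

Request:
{"fn": "arm_command", "kwargs": {"moves": [0, -0.004, 0.001, 0.005, -0.038, 0.004, 1, 0, -0.004, 0, 0, -0.004, 0, 1, 0, 0, 0, 0, 0, 0, 1, 0.015, 0, 0, 0, 0, 0, 1, 0.02, 0, 0, 0, 0, 0, 1, 0.008, 0, 0, 0, 0, 0, 1, 0, 0, 0, 0, 0, 0, 1]}}

```text
clock: 7.53
eef_pos: [0.5297, 0.0057, 0.3767]
tool_rot: [-0.033, 0.711, 0.034, 0.702]
ft_force: [0.0, 0.3, -0.2]
grip_width: 0.0002
```

Run:
```python
from h import *
tip()
for n in ("scene","top"):cv2.imwrite(f"pics/{n}8.png",bot.camera(n)[:,:,::-1])
crop("pics/scene8.png","pics/scene8c.png",250,180,380,280,6)
```

```text
clk 7.53 tip vise xy [0.0011 0.0638] z 0.2037 r 0.0638 th 89.0 F [ 0.0258  0.2736 -0.1984] j6 1.49 rotfix [ 0.0064 -0.0119 -0.0021] v 0.01768052904674969
```

View pics/scene8c.png

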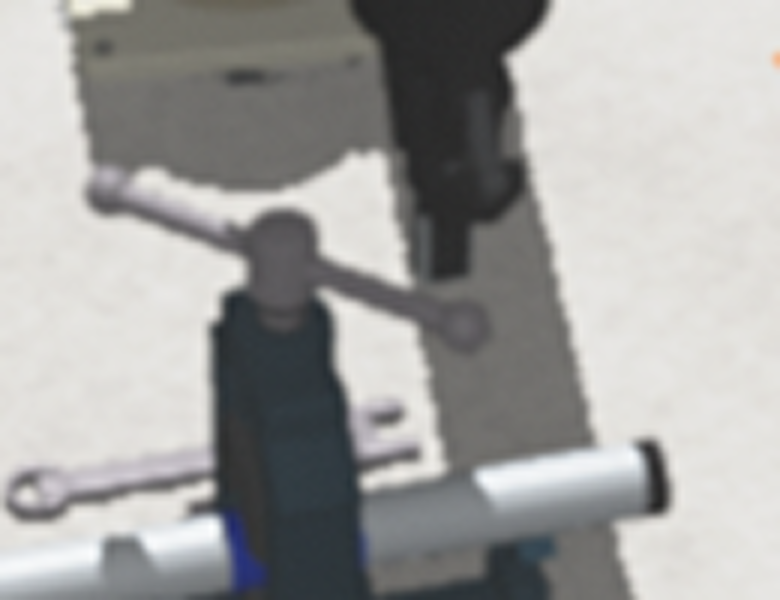

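```bash
cat > plan.py <<'E'
import sys
from h import *
def plan(n,step,r=.058,zt=None,lag=0.0):
    v,z=tip(); o=bot.get_obs(); M=R.from_quat(o["tool_rot"]).as_matrix(); G=np.c_[[0,0,-1],[*a,0],[*ax,0]]
    rf=R.from_matrix(M.T@G).as_rotvec()
    q=o["eef_pos"][:2]-e; v=np.array([q@ax,q@a])  # tip when upright
    th=np.arctan2(v[1],v[0]); rr=np.hypot(*v); print("tcp r",rr,"th",np.degrees(th))
    c=v; rows=[]
    for i in range(n):
        th-=np.radians(step); rt=rr+(r-rr)*min(1,(i+1)/4)
        g=rt*np.array([np.cos(th),np.sin(th)]); d=g-c; c=g
        dz=((z-zt)/n if zt else 0)
        w=rf/2 if i<2 else rf*0
        rows.append([round(dz,4),round(d[1],3),round(d[0],3),*np.round(w,3),1])
    print("[" + ", ".join(", ".join(f"{x:g}" for x in r) for r in rows)+"]")
if __name__=="__main__": plan(int(sys.argv[1]),float(sys.argv[2]),zt=float(sys.argv[3]) if len(sys.argv)>3 else None)
E
python3 plan.py 10 10 .203
```

```text
clk 7.63 tip vise xy [0.002  0.0636] z 0.2053 r 0.0636 th 88.2 F [-0.0322 -0.8623 -0.4576] j6 1.49 rotfix [ 0.0062 -0.0095 -0.0019] v 0.029300054722893647
tcp r 0.06333115909646213 th 86.70641150732546
[0.0002, -0.003, 0.011, 0.003, -0.005, -0.001, 1, 0.0002, -0.005, 0.01, 0.003, -0.005, -0.001, 1, 0.0002, -0.006, 0.009, 0, -0, -0, 1, 0.0002, -0.007, 0.007, 0, -0, -0, 1, 0.0002, -0.008, 0.007, 0, -0, -0, 1, 0.0002, -0.009, 0.005, 0, -0, -0, 1, 0.0002, -0.009, 0.004, 0, -0, -0, 1, 0.0002, -0.01, 0.002, 0, -0, -0, 1, 0.0002, -0.01, 0, 0, -0, -0, 1, 0.0002, -0.01, -0.001, 0, -0, -0, 1]
```

Request:
{"fn": "arm_command", "kwargs": {"moves": [0, -0.003, 0.011, 0.003, -0.005, -0.001, 1, 0, -0.005, 0.01, 0.003, -0.005, -0.001, 1, 0, -0.006, 0.009, 0, 0, 0, 1, 0, -0.007, 0.007, 0, 0, 0, 1, 0, -0.008, 0.007, 0, 0, 0, 1, 0, -0.009, 0.005, 0, 0, 0, 1, 0, -0.009, 0.004, 0, 0, 0, 1, 0, -0.01, 0.002, 0, 0, 0, 1, 0, -0.01, 0, 0, 0, 0, 1, 0, -0.01, -0.001, 0, 0, 0, 1]}}

```text
clock: 8.47
eef_pos: [0.5921, -0.0638, 0.3838]
tool_rot: [-0.032, 0.707, 0.038, 0.705]
ft_force: [-1.0, 3.2, -0.1]
grip_width: -0.0003
```

```bash
python3 plan.py 10 10 .203
```

```text
clk 8.47 tip vise xy [ 0.0587 -0.0099] z 0.2108 r 0.0595 th -9.5 F [-0.9614  3.1926 -0.1168] j6 1.36 rotfix [ 0.0098 -0.0026 -0.0086] v 0.21991994558930794
tcp r 0.06023741338055944 th -10.856101000127543
[0.0008, -0.01, -0.003, 0.005, -0.001, -0.004, 1, 0.0008, -0.009, -0.005, 0.005, -0.001, -0.004, 1, 0.0008, -0.008, -0.006, 0, -0, -0, 1, 0.0008, -0.007, -0.008, 0, -0, -0, 1, 0.0008, -0.006, -0.008, 0, -0, -0, 1, 0.0008, -0.004, -0.009, 0, -0, -0, 1, 0.0008, -0.002, -0.01, 0, -0, -0, 1, 0.0008, -0.001, -0.01, 0, -0, -0, 1, 0.0008, 0.001, -0.01, 0, -0, -0, 1, 0.0008, 0.003, -0.01, 0, -0, -0, 1]
```

Request:
{"fn": "arm_command", "kwargs": {"moves": [0.001, -0.01, -0.003, 0.005, -0.001, -0.004, 1, 0.001, -0.009, -0.005, 0.005, -0.001, -0.004, 1, 0.001, -0.008, -0.006, 0, 0, 0, 1, 0.001, -0.007, -0.008, 0, 0, 0, 1, 0.001, -0.006, -0.008, 0, 0, 0, 1, 0.001, -0.004, -0.009, 0, 0, 0, 1, 0.001, -0.002, -0.01, 0, 0, 0, 1, 0.001, -0.001, -0.01, 0, 0, 0, 1, 0.001, 0.001, -0.01, 0, 0, 0, 1, 0.001, 0.003, -0.01, 0, 0, 0, 1]}}

```text
clock: 9.3
eef_pos: [0.5141, -0.1256, 0.377]
tool_rot: [-0.032, 0.699, 0.025, 0.714]
ft_force: [2.7, 0.6, 1.3]
grip_width: 0.0001
```

```bash
python3 plan.py 14 10 .203
```

```text
clk 9.30 tip vise xy [-0.0204 -0.0679] z 0.2041 r 0.0709 th -106.7 F [2.6608 0.6441 1.3343] j6 1.25 rotfix [-0.0079  0.0209  0.0108] v 0.39997089795424257
tcp r 0.0702394683007342 th -110.00792866353972
[0.0001, 0.008, -0.01, -0.004, 0.01, 0.005, 1, 0.0001, 0.009, -0.008, -0.004, 0.01, 0.005, 1, 0.0001, 0.01, -0.006, -0, 0, 0, 1, 0.0001, 0.01, -0.003, -0, 0, 0, 1, 0.0001, 0.009, -0.004, -0, 0, 0, 1, 0.0001, 0.01, -0.003, -0, 0, 0, 1, 0.0001, 0.01, -0.001, -0, 0, 0, 1, 0.0001, 0.01, 0.001, -0, 0, 0, 1, 0.0001, 0.01, 0.003, -0, 0, 0, 1, 0.0001, 0.009, 0.004, -0, 0, 0, 1, 0.0001, 0.008, 0.006, -0, 0, 0, 1, 0.0001, 0.007, 0.007, -0, 0, 0, 1, 0.0001, 0.006, 0.008, -0, 0, 0, 1, 0.0001, 0.004, 0.009, -0, 0, 0, 1]
```

Request:
{"fn": "arm_command", "kwargs": {"moves": [0, 0.009, -0.007, -0.004, 0.01, 0.005, 1, 0, 0.01, -0.006, -0.004, 0.01, 0.005, 1, 0, 0.01, -0.004, 0, 0, 0, 1, 0, 0.01, -0.003, 0, 0, 0, 1, 0, 0.01, -0.003, 0, 0, 0, 1, 0, 0.01, -0.002, 0, 0, 0, 1, 0, 0.01, -0.001, 0, 0, 0, 1, 0, 0.01, 0.002, 0, 0, 0, 1, 0, 0.01, 0.003, 0, 0, 0, 1, 0, 0.009, 0.005, 0, 0, 0, 1, 0, 0.008, 0.006, 0, 0, 0, 1]}}

```text
clock: 10.22
eef_pos: [0.4887, -0.0155, 0.3764]
tool_rot: [-0.035, 0.708, 0.024, 0.705]
ft_force: [-0.8, -2.9, 0.5]
grip_width: 0.0003
```

```bash
python3 plan.py 14 10 .203
```

```text
clk 10.22 tip vise xy [-0.0404  0.0432] z 0.2035 r 0.0591 th 133.1 F [-0.8427 -2.8867  0.5098] j6 1.46 rotfix [-0.0052 -0.0043  0.0152] v 0.2418104221334906
tcp r 0.06059151808976949 th 130.83877992140714
[0, 0.006, 0.009, -0.003, -0.002, 0.008, 1, 0, 0.004, 0.01, -0.003, -0.002, 0.008, 1, 0, 0.002, 0.01, -0, -0, 0, 1, 0, 0, 0.01, -0, -0, 0, 1, 0, -0.001, 0.01, -0, -0, 0, 1, 0, -0.002, 0.01, -0, -0, 0, 1, 0, -0.004, 0.009, -0, -0, 0, 1, 0, -0.006, 0.008, -0, -0, 0, 1, 0, -0.007, 0.007, -0, -0, 0, 1, 0, -0.008, 0.006, -0, -0, 0, 1, 0, -0.009, 0.004, -0, -0, 0, 1, 0, -0.01, 0.003, -0, -0, 0, 1, 0, -0.01, 0.001, -0, -0, 0, 1, 0, -0.01, -0.001, -0, -0, 0, 1]
```

Run:
```python
from h import *
for n in ("scene","top"):cv2.imwrite(f"pics/{n}9.png",bot.camera(n)[:,:,::-1])
crop("pics/scene9.png","pics/scene9c.png",250,200,380,300,6)
crop("pics/top9.png","pics/top9c.png",280,190,400,280,6)
```

```text
(no output)
```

View pics/scene9c.png

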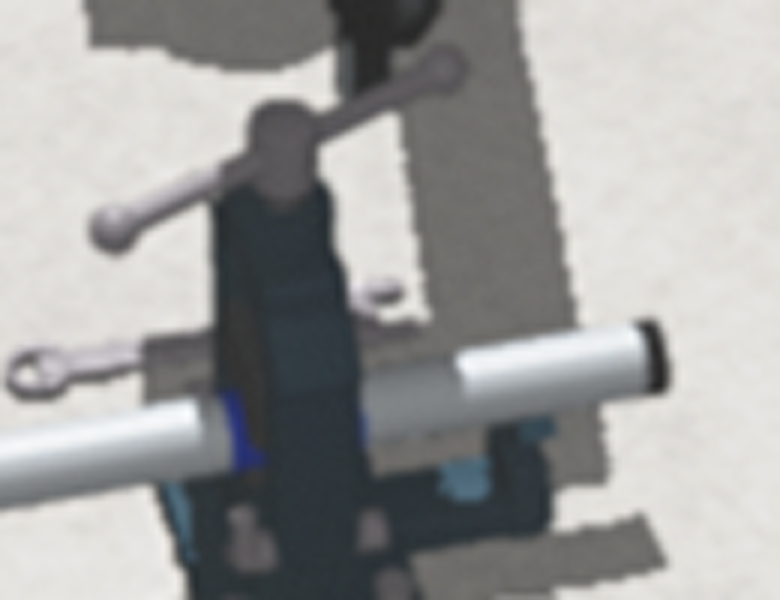

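View pics/top9c.png

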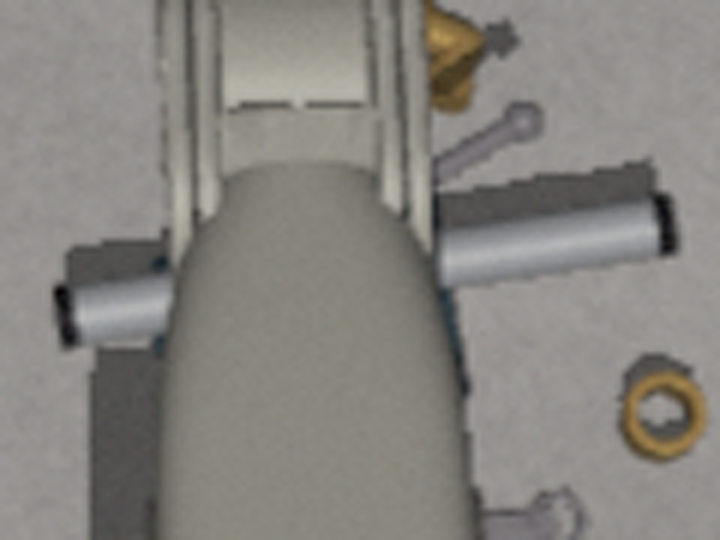

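Request:
{"fn": "arm_command", "kwargs": {"moves": [0.0005, 0.006, 0.009, -0.003, -0.002, 0.008, 1, 0.0005, 0.004, 0.01, -0.003, -0.002, 0.008, 1, 0.0005, 0.002, 0.01, 0, 0, 0, 1, 0.0005, 0, 0.01, 0, 0, 0, 1, 0.0005, -0.001, 0.01, 0, 0, 0, 1, 0.0005, -0.002, 0.01, 0, 0, 0, 1, 0.0005, -0.004, 0.009, 0, 0, 0, 1, 0.0005, -0.006, 0.008, 0, 0, 0, 1, 0.0005, -0.007, 0.007, 0, 0, 0, 1, 0.0005, -0.008, 0.006, 0, 0, 0, 1, 0.0005, -0.009, 0.004, 0, 0, 0, 1, 0.0005, -0.01, 0.003, 0, 0, 0, 1]}}

```text
clock: 11.32
eef_pos: [0.5927, -0.0362, 0.3625]
tool_rot: [-0.027, 0.714, 0.043, 0.699]
ft_force: [-1.9, 2.1, 1.1]
grip_width: -0.0
```

```bash
python3 plan.py 14 10 .200
```

```text
clk 11.32 tip vise xy [0.0585 0.0199] z 0.1896 r 0.0618 th 18.8 F [-1.9173  2.1117  1.0986] j6 1.41 rotfix [ 0.0104 -0.0207 -0.0225] v 0.2059517834405219
tcp r 0.06416711571530308 th 14.497479613280948
[-0.0007, -0.011, 0, 0.005, -0.01, -0.011, 1, -0.0007, -0.011, -0.002, 0.005, -0.01, -0.011, 1, -0.0007, -0.01, -0.003, 0, -0, -0, 1, -0.0007, -0.009, -0.005, 0, -0, -0, 1, -0.0007, -0.009, -0.005, 0, -0, -0, 1, -0.0007, -0.008, -0.007, 0, -0, -0, 1, -0.0007, -0.006, -0.008, 0, -0, -0, 1, -0.0007, -0.005, -0.009, 0, -0, -0, 1, -0.0007, -0.003, -0.01, 0, -0, -0, 1, -0.0007, -0.002, -0.01, 0, -0, -0, 1, -0.0007, 0, -0.01, 0, -0, -0, 1, -0.0007, 0.002, -0.01, 0, -0, -0, 1, -0.0007, 0.004, -0.009, 0, -0, -0, 1, -0.0007, 0.005, -0.009, 0, -0, -0, 1]
```

Request:
{"fn": "arm_command", "kwargs": {"moves": [-0.003, -0.011, 0, 0.005, -0.01, -0.011, 1, -0.003, -0.011, -0.002, 0.005, -0.01, -0.011, 1, -0.002, -0.01, -0.003, 0, 0, 0, 1, -0.001, -0.009, -0.005, 0, 0, 0, 1, 0, -0.009, -0.005, 0, 0, 0, 1, 0, -0.008, -0.007, 0, 0, 0, 1, 0, -0.006, -0.008, 0, 0, 0, 1, 0, -0.005, -0.009, 0, 0, 0, 1]}}

```text
clock: 11.98
eef_pos: [0.5599, -0.1169, 0.3716]
tool_rot: [-0.03, 0.703, 0.031, 0.709]
ft_force: [1.5, 1.6, 0.3]
grip_width: 0.0001
```

```bash
python3 plan.py 12 10 .200
```

```text
clk 11.98 tip vise xy [ 0.0238 -0.0613] z 0.1986 r 0.0658 th -68.8 F [1.4546 1.6015 0.3417] j6 1.28 rotfix [-0.0021  0.0085 -0.001 ] v 0.28384231861730846
tcp r 0.06539158604945496 th -70.02770221888326
[-0.0001, -0.001, -0.011, -0.001, 0.004, -0, 1, -0.0001, 0.001, -0.011, -0.001, 0.004, -0, 1, -0.0001, 0.003, -0.01, -0, 0, -0, 1, -0.0001, 0.004, -0.009, -0, 0, -0, 1, -0.0001, 0.004, -0.009, -0, 0, -0, 1, -0.0001, 0.006, -0.008, -0, 0, -0, 1, -0.0001, 0.007, -0.007, -0, 0, -0, 1, -0.0001, 0.008, -0.006, -0, 0, -0, 1, -0.0001, 0.009, -0.004, -0, 0, -0, 1, -0.0001, 0.01, -0.003, -0, 0, -0, 1, -0.0001, 0.01, -0.001, -0, 0, -0, 1, -0.0001, 0.01, 0.001, -0, 0, -0, 1]
```

Request:
{"fn": "arm_command", "kwargs": {"moves": [0, 0.001, -0.01, -0.001, 0.004, 0, 1, 0, 0.003, -0.01, -0.001, 0.004, 0, 1, 0, 0.005, -0.009, 0, 0, 0, 1, 0, 0.006, -0.008, 0, 0, 0, 1, 0, 0.007, -0.008, 0, 0, 0, 1, 0, 0.008, -0.007, 0, 0, 0, 1, 0, 0.009, -0.005, 0, 0, 0, 1, 0, 0.01, -0.003, 0, 0, 0, 1, 0, 0.01, -0.001, 0, 0, 0, 1, 0, 0.01, 0.001, 0, 0, 0, 1]}}

```text
clock: 12.82
eef_pos: [0.4859, -0.0636, 0.374]
tool_rot: [-0.035, 0.702, 0.016, 0.711]
ft_force: [0.9, -4.4, -2.1]
grip_width: -0.0001
```

```bash
python3 plan.py 10 10 .199
```

```text
clk 12.82 tip vise xy [-0.0446 -0.0066] z 0.2011 r 0.0451 th -171.5 F [ 0.8706 -4.4343 -2.1448] j6 1.37 rotfix [-0.0162  0.0121  0.0277] v 0.26366106214290863
tcp r 0.046699717593392726 th -177.77115348598863
[0.0002, 0.009, -0.002, -0.008, 0.006, 0.014, 1, 0.0002, 0.009, -0.001, -0.008, 0.006, 0.014, 1, 0.0002, 0.01, 0.001, -0, 0, 0, 1, 0.0002, 0.01, 0.003, -0, 0, 0, 1, 0.0002, 0.007, 0.007, -0, 0, 0, 1, 0.0002, 0.006, 0.008, -0, 0, 0, 1, 0.0002, 0.005, 0.009, -0, 0, 0, 1, 0.0002, 0.003, 0.01, -0, 0, 0, 1, 0.0002, 0.001, 0.01, -0, 0, 0, 1, 0.0002, -0, 0.01, -0, 0, 0, 1]
```

Request:
{"fn": "arm_command", "kwargs": {"moves": [0, 0.01, -0.006, -0.008, 0.006, 0.014, 1, 0, 0.01, -0.005, -0.008, 0.006, 0.014, 1, 0, 0.01, -0.003, 0, 0, 0, 1, 0, 0.01, 0.001, 0, 0, 0, 1, 0, 0.008, 0.005, 0, 0, 0, 1, 0, 0.007, 0.007, 0, 0, 0, 1, 0, 0.006, 0.008, 0, 0, 0, 1, 0, 0.005, 0.009, 0, 0, 0, 1]}}

```text
clock: 13.48
eef_pos: [0.496, 0.0098, 0.3741]
tool_rot: [-0.035, 0.706, 0.028, 0.707]
ft_force: [-2.1, -3.3, -0.1]
grip_width: -0.0003
```

```bash
python3 plan.py 10 8 .198
```

```text
clk 13.48 tip vise xy [-0.0301  0.0686] z 0.2011 r 0.0749 th 113.7 F [-2.0743 -3.2795 -0.0867] j6 1.50 rotfix [0.0002 0.0001 0.0107] v 0.2814918293120246
tcp r 0.07664649610089701 th 113.14921745263138
[0.0003, -0.001, 0.011, 0, 0, 0.005, 1, 0.0003, -0.003, 0.01, 0, 0, 0.005, 1, 0.0003, -0.004, 0.009, 0, 0, 0, 1, 0.0003, -0.005, 0.008, 0, 0, 0, 1, 0.0003, -0.002, 0.008, 0, 0, 0, 1, 0.0003, -0.003, 0.008, 0, 0, 0, 1, 0.0003, -0.004, 0.007, 0, 0, 0, 1, 0.0003, -0.005, 0.006, 0, 0, 0, 1, 0.0003, -0.006, 0.006, 0, 0, 0, 1, 0.0003, -0.006, 0.005, 0, 0, 0, 1]
```

Request:
{"fn": "arm_command", "kwargs": {"moves": [0, -0.006, 0.01, 0, 0, 0.005, 1, 0, -0.006, 0.01, 0, 0, 0.005, 1, 0, -0.005, 0.009, 0, 0, 0, 1, 0, -0.004, 0.008, 0, 0, 0, 1, 0, -0.003, 0.008, 0, 0, 0, 1, 0, -0.004, 0.008, 0, 0, 0, 1]}}

```text
clock: 13.98
eef_pos: [0.552, -0.0034, 0.371]
tool_rot: [-0.03, 0.712, 0.041, 0.7]
ft_force: [-3.3, 0.1, 2.3]
grip_width: -0.0001
```

```bash
python3 plan.py 10 6 .198
```

```text
clk 13.98 tip vise xy [0.0218 0.0552] z 0.1980 r 0.0593 th 68.4 F [-3.3433  0.1314  2.2638] j6 1.46 rotfix [ 0.0117 -0.0155 -0.0166] v 0.3025723899672717
tcp r 0.05778719531880023 th 64.87482515230289
[0, -0.003, 0.005, 0.006, -0.008, -0.008, 1, 0, -0.003, 0.005, 0.006, -0.008, -0.008, 1, 0, -0.004, 0.005, 0, -0, -0, 1, 0, -0.004, 0.004, 0, -0, -0, 1, 0, -0.005, 0.004, 0, -0, -0, 1, 0, -0.005, 0.003, 0, -0, -0, 1, 0, -0.005, 0.003, 0, -0, -0, 1, 0, -0.006, 0.002, 0, -0, -0, 1, 0, -0.006, 0.001, 0, -0, -0, 1, 0, -0.006, 0.001, 0, -0, -0, 1]
```

Request:
{"fn": "arm_command", "kwargs": {"moves": [0, -0.003, 0.006, 0.006, -0.008, -0.008, 1, 0, -0.004, 0.006, 0.006, -0.008, -0.008, 1, 0, -0.005, 0.005, 0, 0, 0, 1, 0, -0.006, 0.005, 0, 0, 0, 1, 0, -0.006, 0.004, 0, 0, 0, 1, 0, -0.006, 0.003, 0, 0, 0, 1]}}

```text
clock: 14.48
eef_pos: [0.5834, -0.027, 0.367]
tool_rot: [-0.028, 0.711, 0.036, 0.701]
ft_force: [-6.4, 4.3, 3.2]
grip_width: -0.0001
```

```bash
python3 plan.py 10 6 .198
```

```text
clk 14.48 tip vise xy [0.0514 0.028 ] z 0.1940 r 0.0585 th 28.6 F [-6.3684  4.3112  3.2428] j6 1.43 rotfix [ 0.0027 -0.0136 -0.0113] v 0.13972993749520546
tcp r 0.05969993213057021 th 25.840793455203144
[-0.0004, -0.006, 0.002, 0.001, -0.007, -0.006, 1, -0.0004, -0.006, 0.001, 0.001, -0.007, -0.006, 1, -0.0004, -0.006, 0.001, 0, -0, -0, 1, -0.0004, -0.006, 0, 0, -0, -0, 1, -0.0004, -0.006, -0, 0, -0, -0, 1, -0.0004, -0.006, -0.001, 0, -0, -0, 1, -0.0004, -0.006, -0.001, 0, -0, -0, 1, -0.0004, -0.006, -0.002, 0, -0, -0, 1, -0.0004, -0.005, -0.003, 0, -0, -0, 1, -0.0004, -0.005, -0.003, 0, -0, -0, 1]
```

Request:
{"fn": "arm_command", "kwargs": {"moves": [-0.001, -0.006, 0.001, 0.001, -0.007, -0.006, 1, -0.001, -0.006, 0.001, 0.001, -0.007, -0.006, 1, 0, -0.006, 0.001, 0, 0, 0, 1, 0, -0.006, 0, 0, 0, 0, 1, 0, -0.006, 0, 0, 0, 0, 1]}}

```text
clock: 14.9
eef_pos: [0.5872, -0.0438, 0.3668]
tool_rot: [-0.02, 0.71, 0.052, 0.702]
ft_force: [-5.1, 15.4, 4.9]
grip_width: -0.0001
```

```bash
python3 plan.py 10 6 .198
```

```text
clk 14.90 tip vise xy [0.0545 0.0169] z 0.1940 r 0.0571 th 17.2 F [-5.1307 15.4156  4.8789] j6 1.39 rotfix [ 0.0128 -0.0082 -0.0456] v 0.15168435735931826
tcp r 0.056694597372299656 th 9.125700121916957
[-0.0004, -0.006, 0.001, 0.006, -0.004, -0.023, 1, -0.0004, -0.006, 0, 0.006, -0.004, -0.023, 1, -0.0004, -0.006, -0, 0, -0, -0, 1, -0.0004, -0.006, -0.001, 0, -0, -0, 1, -0.0004, -0.006, -0.002, 0, -0, -0, 1, -0.0004, -0.006, -0.002, 0, -0, -0, 1, -0.0004, -0.005, -0.003, 0, -0, -0, 1, -0.0004, -0.005, -0.004, 0, -0, -0, 1, -0.0004, -0.005, -0.004, 0, -0, -0, 1, -0.0004, -0.004, -0.005, 0, -0, -0, 1]
```

Run:
```python
from h import *
tip()
for n in ("scene","top"):cv2.imwrite(f"pics/{n}10.png",bot.camera(n)[:,:,::-1])
crop("pics/scene10.png","pics/scene10c.png",250,180,380,280,6)
```

```text
clk 14.90 tip vise xy [0.0545 0.0169] z 0.1940 r 0.0571 th 17.2 F [-5.1307 15.4156  4.8789] j6 1.39 rotfix [ 0.0128 -0.0082 -0.0456] v 0.15168435735931826
```

View pics/scene10c.png

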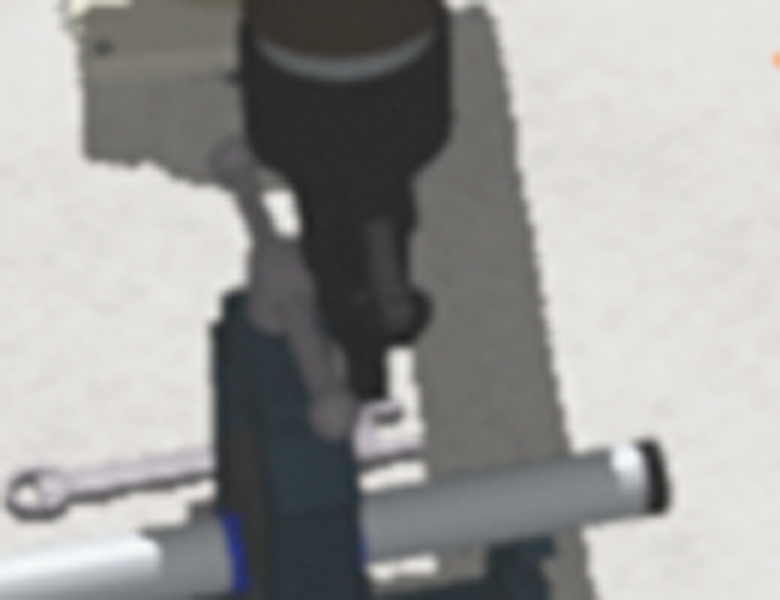

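Request:
{"fn": "arm_command", "kwargs": {"moves": [-0.001, -0.008, 0, 0, 0, 0, 1, 0, -0.01, 0, 0, 0, -0.01, 1, 0, -0.01, 0, 0, 0, -0.01, 1]}}

```text
clock: 15.25
eef_pos: [0.5881, -0.0509, 0.3667]
tool_rot: [-0.012, 0.71, 0.074, 0.7]
ft_force: [-9.6, 31.0, 10.1]
grip_width: -0.0002
```

Run:
```python
from h import *
tip()
```

```text
clk 15.25 tip vise xy [0.0543 0.0171] z 0.1944 r 0.0569 th 17.5 F [-9.5844 31.0436 10.062 ] j6 1.34 rotfix [ 0.0328 -0.0097 -0.0888] v 0.17163694586892292
```

Request:
{"fn": "arm_command", "kwargs": {"moves": [0, 0.01, 0, 0, 0, 0, 1, 0, 0.02, 0, 0, 0, 0, 1, 0, 0.02, 0, 0, 0, 0, 1, -0.01, 0.01, 0, 0.03, -0.01, -0.04, 1, -0.03, 0, 0, 0, 0, -0.04, 1, -0.03, 0, 0, 0, 0, 0, 1, -0.03, 0, 0, 0, 0, 0, 1, -0.03, 0, 0, 0, 0, 0, 1, 0, 0.03, 0, 0, 0, 0, 1, 0, 0.04, 0, 0, 0, 0, 1, 0, 0.04, -0.01, 0, 0, 0, 1, 0, 0.04, -0.01, 0, 0, 0, 1, 0, 0.04, -0.02, 0, 0, 0, 1, 0, 0.04, -0.02, 0, 0, 0, 1, 0, 0.03, -0.02, 0, 0, 0, 1, 0, 0, 0, 0, 0, 0, 1]}}

```text
clock: 16.58
eef_pos: [0.4906, 0.2678, 0.5086]
tool_rot: [-0.024, 0.693, 0.035, 0.72]
ft_force: [-0.3, -0.1, -0.2]
grip_width: 0.0001
```

Run:
```python
from h import *
tip()
for n in ("scene","top"):cv2.imwrite(f"pics/{n}11.png",bot.camera(n)[:,:,::-1])
crop("pics/scene11.png","pics/scene11c.png",250,200,380,300,6)
crop("pics/top11.png","pics/top11c.png",280,190,400,280,6)
```

```text
clk 16.58 tip vise xy [-0.0059  0.3303] z 0.3358 r 0.3303 th 91.0 F [-0.288  -0.0756 -0.1791] j6 1.99 rotfix [-0.0047  0.0388 -0.0139] v 0.06590085089034875
```

View pics/scene11c.png

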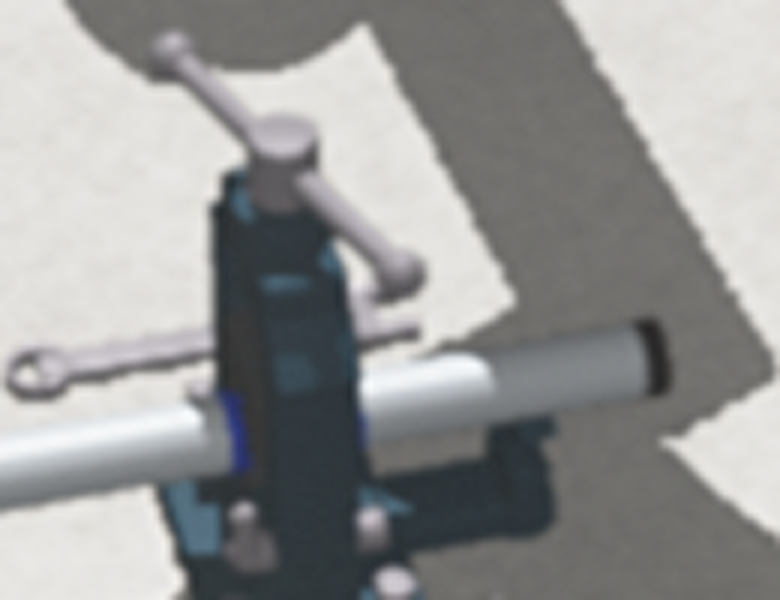

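View pics/top11c.png

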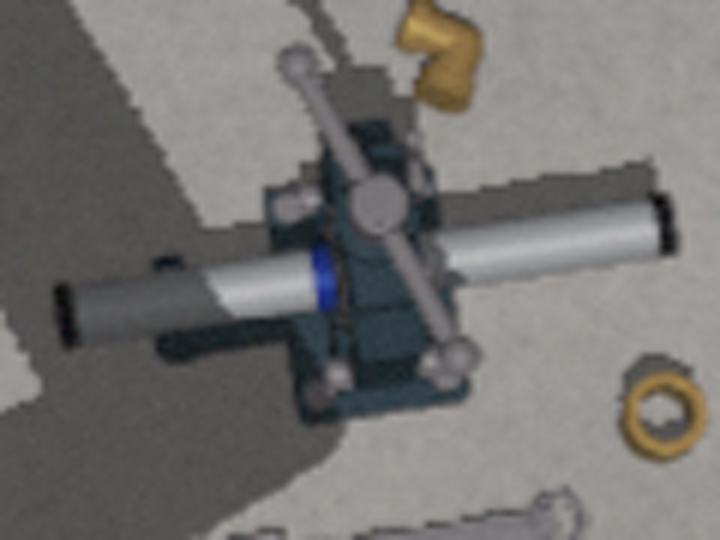

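View pics/scene11.png

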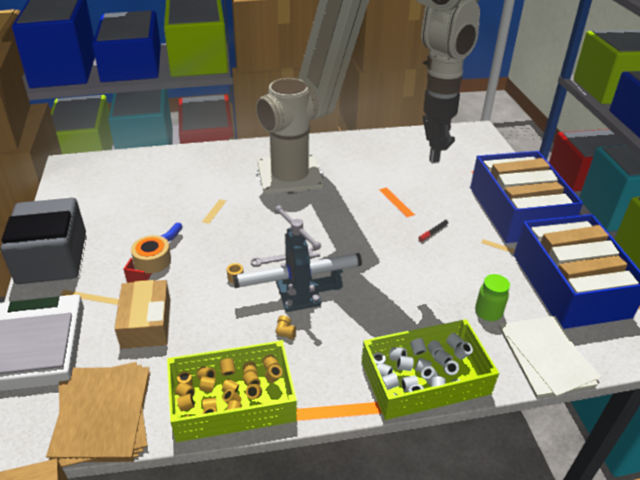

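Run:
```python
from h import *
t=lambda x,y:((x+.5)/6-.5+280,(y+.5)/6-.5+190)
s=lambda x,y:((x+.5)/6-.5+250,(y+.5)/6-.5+200)
o1,d1=ray("top",[t(379,201),t(298,62),t(458,356)]);o2,d2=ray("scene",[s(283,140),s(404,272),s(172,55)])
P=[]
for i in range(3):
    x,r=tri([(o1,d1[i]),(o2,d2[i])]); P.append(x); print(x,r)
d=(P[1]-P[2])[:2]; print("bar angle vise",np.degrees(np.arctan2(d@a,d@ax)))
f=lambda p:np.array([((q[:2]-e)@ax,(q[:2]-e)@a) for q in p])
p=f(onz("top",[t(679,224),t(56,315)],.075)); print("ends",p,p.mean(0))
A=cv2.imread("pics/top0.png").astype(int);B=cv2.imread("pics/top11.png").astype(int)
print("elbow/coupling/carton region diff",[int(np.abs(A[y0:y1,x0:x1]-B[y0:y1,x0:x1]).max()) for x0,y0,x1,y1 in ((345,188,362,205),(382,248,400,268),(440,185,482,245),(435,245,482,330),(178,182,210,218),(340,268,380,292))])
```

```text
[ 0.5331 -0.0584  0.2238] [np.float64(0.0017828952029358696), np.float64(0.0017828952029358388)]
[ 0.6059 -0.0246  0.2139] [np.float64(0.0012168156873440569), np.float64(0.0012168156873440588)]
[ 0.4588 -0.0912  0.2132] [np.float64(0.0025628469447886368), np.float64(0.002562846944788615)]
bar angle vise 19.30068080946103
ends [[-0.0005 -0.1599]
 [ 0.0013  0.1638]] [0.0004 0.002 ]
elbow/coupling/carton region diff [36, 10, 24, 15, 137, 9]
```

Run:
```python
from h import *
s=lambda x,y,v0:((x+.5)/6-.5+250,(y+.5)/6-.5+v0)
for nm,l in (("10",[s(332,415,180),s(231,158,180)]),("11",[s(404,272,200),s(172,55,200)])):
    p=onz("scene",l,.2125); d=(p[0]-p[1])[:2]; print(nm,p,np.hypot(*d),np.degrees(np.arctan2(d@a,d@ax)))
crop("pics/top10.png","pics/top10c.png",280,170,400,260,6)
```

```text
10 [[ 0.6127 -0.0541  0.2125]
 [ 0.4499 -0.0687  0.2125]] 0.16352706930000507 0.04367111782905548
11 [[ 0.6041 -0.0255  0.2125]
 [ 0.4574 -0.0936  0.2125]] 0.1617136156283487 19.85930159418648
```

View pics/top10c.png

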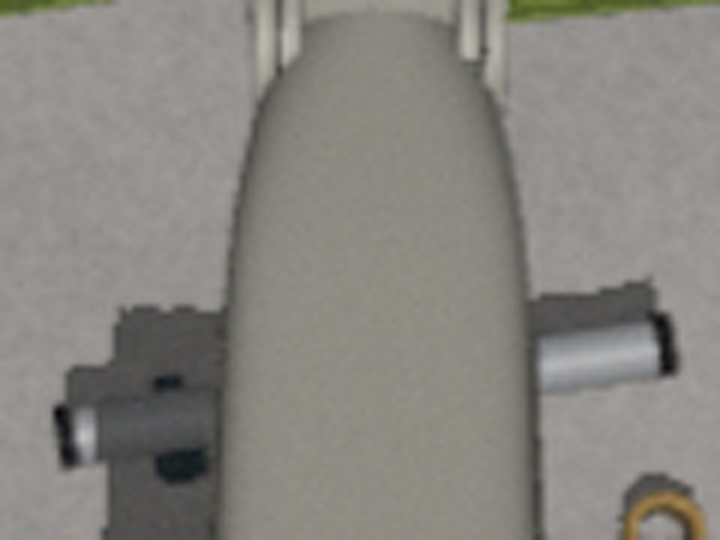

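Request:
{"fn": "arm_command", "kwargs": {"moves": [0, -0.015, 0, -0.005, 0.035, -0.014, 1, 0, -0.03, 0.005, 0, 0, 0, 1, 0, -0.035, 0.005, 0, 0, 0, 1, 0, -0.035, 0.005, 0, 0, 0, 1, 0, -0.035, 0.005, 0, 0, 0, 1, 0, -0.035, 0.005, 0, 0, 0, 1, 0, -0.03, 0.005, 0, 0, 0, 1, 0, -0.02, 0, 0, 0, 0, 1, 0, -0.01, 0, 0, 0, 0, 1, 0, 0, 0, 0, 0, 0, 1]}}

```text
clock: 17.52
eef_pos: [0.5542, -0.0003, 0.5082]
tool_rot: [-0.027, 0.7, 0.021, 0.713]
ft_force: [-0.7, 0.2, 0.0]
grip_width: -0.0002
```

```bash
python3 plan.py 1 1
```

```text
clk 17.52 tip vise xy [0.0299 0.0538] z 0.3352 r 0.0615 th 60.9 F [-0.7428  0.2456  0.0234] j6 1.50 rotfix [-0.02    0.0172  0.0086] v 0.0516357260117735
tcp r 0.06150195790918456 th 63.99812647429967
[0, -0.001, 0.001, -0.01, 0.009, 0.004, 1]
```

Request:
{"fn": "arm_command", "kwargs": {"moves": [0, 0, 0, -0.02, 0.017, 0.009, 1, 0, 0, 0, 0, 0, 0, 1, 0.02, 0, 0, 0, 0, 0, 1, 0.03, 0, 0, 0, 0, 0, 1, 0.03, 0, 0, 0, 0, 0, 1, 0.02, 0, 0, 0, 0, 0, 1, 0.01, 0, 0, 0, 0, 0, 1, 0, 0, 0, 0, 0, 0, 1]}}

```text
clock: 18.18
eef_pos: [0.5565, 0.0007, 0.3959]
tool_rot: [-0.031, 0.704, 0.033, 0.709]
ft_force: [0.8, 0.6, -0.9]
grip_width: 0.0001
```

```bash
python3 plan.py 1 1
```

```text
clk 18.18 tip vise xy [0.0306 0.0564] z 0.2229 r 0.0642 th 61.6 F [ 0.8009  0.5808 -0.8778] j6 1.48 rotfix [ 0.0025  0.0068 -0.002 ] v 0.01863852311851057
tcp r 0.06329356059365401 th 62.3559006584936
[0, -0.002, 0, 0.001, 0.003, -0.001, 1]
```

Request:
{"fn": "arm_command", "kwargs": {"moves": [0.012, 0, 0.007, 0.002, 0.007, -0.002, 1, 0.01, -0.003, 0.008, 0, 0, 0, 1, 0.003, -0.005, 0.007, 0, 0, 0, 1, 0, 0, 0, 0, 0, 0, 1]}}

```text
clock: 18.52
eef_pos: [0.5823, -0.003, 0.3705]
tool_rot: [-0.033, 0.705, 0.033, 0.707]
ft_force: [0.1, 0.2, -0.3]
grip_width: 0.0001
```

```bash
python3 plan.py 1 1
python3 - <<'E'
from h import *
for n in ("scene",):cv2.imwrite(f"pics/{n}12.png",bot.camera(n)[:,:,::-1])
crop("pics/scene12.png","pics/scene12c.png",250,180,380,280,6)
E
```

```text
clk 18.52 tip vise xy [0.0552 0.05  ] z 0.1975 r 0.0744 th 42.2 F [ 0.0875  0.1914 -0.3115] j6 1.47 rotfix [0.005  0.0024 0.0002] v 0.01329209613536849
tcp r 0.07415710984052289 th 42.42567443913806
[0, -0.004, -0.002, 0.003, 0.001, 0, 1]
```

View pics/scene12c.png

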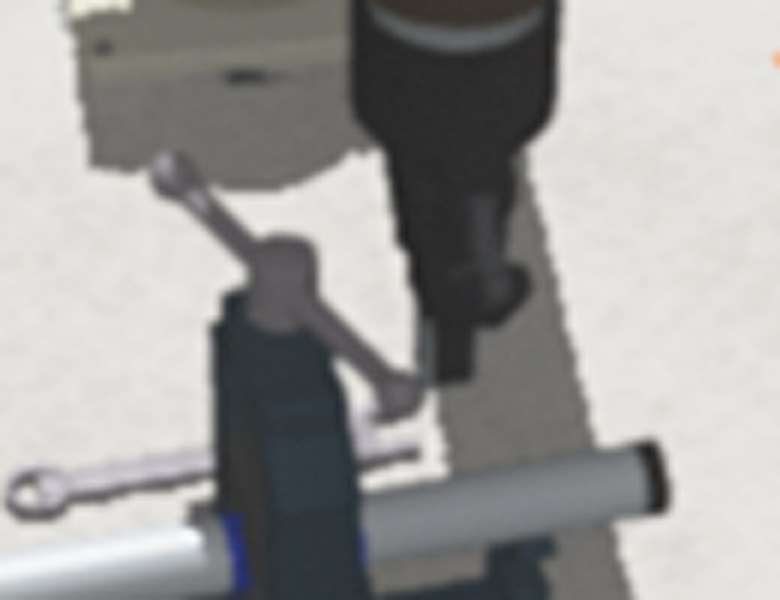

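Request:
{"fn": "arm_command", "kwargs": {"moves": [0, -0.005, 0, 0.003, 0, 0, 1, 0, -0.005, 0, 0, 0, 0, 1, 0, -0.005, 0, 0, 0, 0, 1, 0, -0.005, 0, 0, 0, 0, 1, 0, -0.005, 0, 0, 0, 0, 1]}}

```text
clock: 18.98
eef_pos: [0.5855, -0.0268, 0.3726]
tool_rot: [-0.029, 0.704, 0.037, 0.709]
ft_force: [0.9, 6.2, -2.4]
grip_width: -0.0
```

```bash
python3 plan.py 1 1
```

```text
clk 18.98 tip vise xy [0.0571 0.028 ] z 0.1996 r 0.0636 th 26.1 F [ 0.8865  6.2088 -2.4349] j6 1.43 rotfix [ 0.0053  0.0075 -0.0106] v 0.11042703795097583
tcp r 0.06162503896686442 th 25.063795456978866
[0, -0.001, -0, 0.003, 0.004, -0.005, 1]
```

Request:
{"fn": "arm_command", "kwargs": {"moves": [0, -0.005, 0, 0.005, 0.007, -0.01, 1, 0, -0.005, 0, 0, 0, -0.005, 1, 0, -0.005, 0, 0, 0, -0.01, 1, 0, -0.006, 0, 0, 0, -0.01, 1]}}

```text
clock: 19.32
eef_pos: [0.5875, -0.0393, 0.3732]
tool_rot: [-0.03, 0.704, 0.04, 0.708]
ft_force: [-2.5, 27.9, 1.3]
grip_width: 0.0001
```

```bash
python3 plan.py 1 1
```

```text
clk 19.32 tip vise xy [0.0578 0.0158] z 0.2002 r 0.0599 th 15.3 F [-2.4819 27.8921  1.2669] j6 1.40 rotfix [ 0.0095  0.0063 -0.0136] v 0.10534562670960074
tcp r 0.05827758083916694 th 13.318982074466938
[0, -0.001, 0, 0.005, 0.003, -0.007, 1]
```

Request:
{"fn": "arm_command", "kwargs": {"moves": [0, -0.008, 0, 0, 0, -0.01, 1, 0, -0.008, 0, 0, 0, -0.01, 1]}}

```text
clock: 19.48
eef_pos: [0.5876, -0.0429, 0.3733]
tool_rot: [-0.027, 0.704, 0.052, 0.708]
ft_force: [-2.3, 25.6, 1.5]
grip_width: 0.0002
```

```bash
python3 plan.py 1 1
```

```text
clk 19.48 tip vise xy [0.0576 0.0161] z 0.2005 r 0.0599 th 15.6 F [-2.3404 25.5602  1.4901] j6 1.38 rotfix [ 0.0229  0.0072 -0.036 ] v 0.14461370488355038
tcp r 0.05733378256594866 th 9.918304020086094
[0, -0.001, 0, 0.011, 0.004, -0.018, 1]
```

Request:
{"fn": "arm_command", "kwargs": {"moves": [0, 0.002, 0, 0, 0, 0, 1, 0, 0.002, 0, 0, 0, 0, 1, 0, 0.003, 0, 0, 0, 0, 1]}}

```text
clock: 19.73
eef_pos: [0.586, -0.0339, 0.3747]
tool_rot: [-0.026, 0.704, 0.055, 0.708]
ft_force: [-0.9, -0.1, -0.2]
grip_width: -0.0002
```

```bash
python3 plan.py 1 1
python3 - <<'E'
from h import *
for n in ("scene",):cv2.imwrite(f"pics/{n}13.png",bot.camera(n)[:,:,::-1])
crop("pics/scene13.png","pics/scene13c.png",250,180,380,280,6)
E
```

```text
clk 19.73 tip vise xy [0.0569 0.0259] z 0.2018 r 0.0626 th 24.5 F [-0.885  -0.0573 -0.1876] j6 1.39 rotfix [ 0.0262  0.0076 -0.0402] v 0.06403495662310664
tcp r 0.05885848315793845 th 18.802771786692556
[0, -0.001, 0, 0.013, 0.004, -0.02, 1]
```

View pics/scene13c.png

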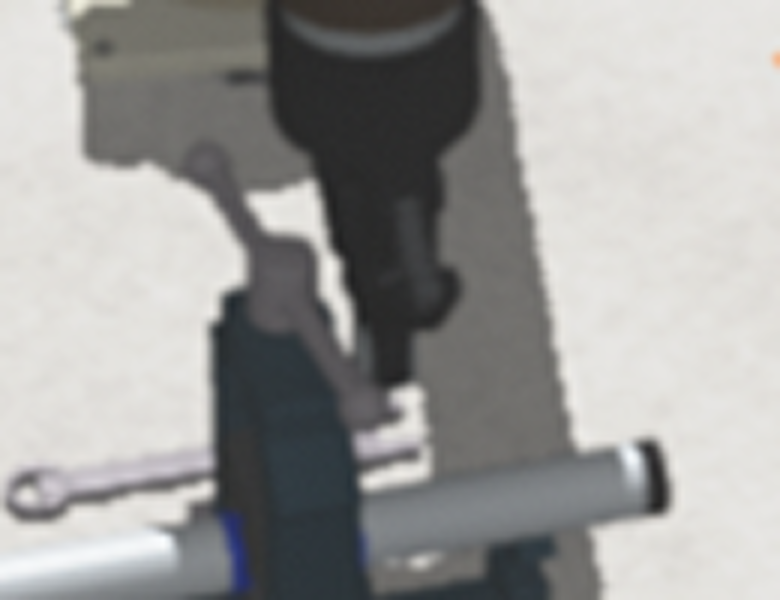

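Request:
{"fn": "arm_command", "kwargs": {"moves": [0, 0.003, 0, 0, 0, 0, 1, 0, 0, 0, 0, 0, 0, 1, 0, 0, 0, 0, 0, 0, 1, 0, 0, 0, 0, 0, 0, 1, 0, 0, 0, 0, 0, 0, 1, 0, 0, 0, 0, 0, 0, 1]}}

```text
clock: 20.28
eef_pos: [0.5854, -0.0315, 0.3752]
tool_rot: [-0.025, 0.703, 0.055, 0.708]
ft_force: [-0.5, 3.5, -0.6]
grip_width: 0.0002
```

Run:
```python
from h import *
tip()
im=bot.camera("scene")[:,:,::-1];cv2.imwrite(f"pics/scene14.png",im)
crop("pics/scene14.png","pics/scene14c.png",250,180,380,280,6)
```

```text
clk 20.28 tip vise xy [0.0568 0.0288] z 0.2024 r 0.0636 th 26.9 F [-0.4551  3.4719 -0.6016] j6 1.39 rotfix [ 0.0242  0.0086 -0.0423] v 0.004404154836472905
```

View pics/scene14c.png

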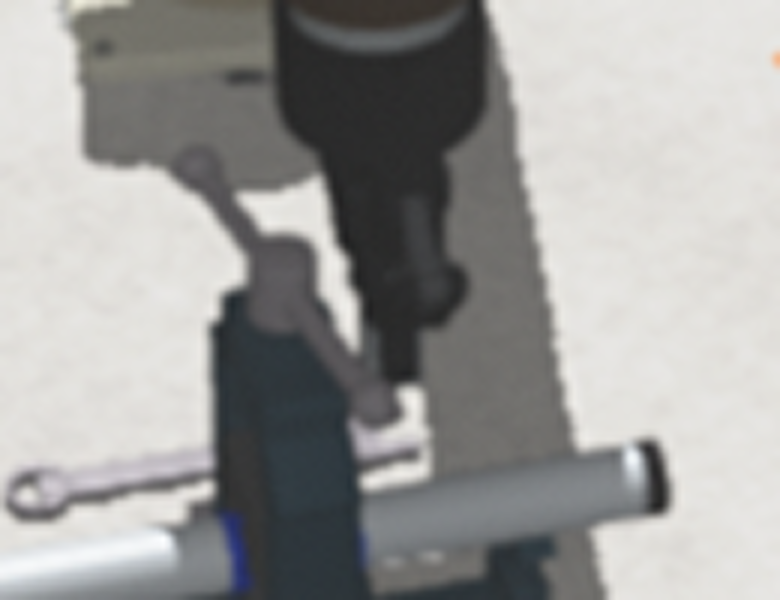

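Request:
{"fn": "arm_command", "kwargs": {"moves": [0, 0, 0, 0, 0, 0, 1, 0, 0, 0, 0, 0, 0, 1, 0, 0, 0, 0, 0, 0, 1, 0, 0, 0, 0, 0, 0, 1]}}

```text
clock: 20.67
eef_pos: [0.5854, -0.0315, 0.3752]
tool_rot: [-0.025, 0.703, 0.055, 0.708]
ft_force: [-0.9, 2.2, -0.7]
grip_width: -0.0002
```

Run:
```python
from h import *
tip()
```

```text
clk 20.67 tip vise xy [0.0567 0.0288] z 0.2024 r 0.0636 th 26.9 F [-0.9419  2.1966 -0.7393] j6 1.39 rotfix [ 0.0241  0.0085 -0.0426] v 0.003066872180017333
```

Request:
{"fn": "arm_command", "kwargs": {"moves": [0, 0.001, 0, 0, 0, 0, 1, 0, 0, 0, 0, 0, 0, 1, 0, 0, 0, 0, 0, 0, 1, 0, 0, 0, 0, 0, 0, 1]}}

```text
clock: 21.0
eef_pos: [0.5854, -0.031, 0.3753]
tool_rot: [-0.025, 0.703, 0.054, 0.708]
ft_force: [-0.4, 1.1, -1.4]
grip_width: -0.0003
```

Run:
```python
from h import *
tip()
```

```text
clk 21.00 tip vise xy [0.0567 0.029 ] z 0.2024 r 0.0637 th 27.1 F [-0.4227  1.1268 -1.4326] j6 1.40 rotfix [ 0.0234  0.0085 -0.041 ] v 0.0018393073950197535
```

Request:
{"fn": "arm_command", "kwargs": {"moves": [0, 0.002, 0, 0, 0, 0, 1, 0, 0.001, 0, 0, 0, 0, 1, 0, 0, 0, 0, 0, 0, 1, 0, 0, 0, 0, 0, 0, 1]}}

```text
clock: 21.33
eef_pos: [0.5851, -0.0287, 0.3756]
tool_rot: [-0.026, 0.703, 0.053, 0.708]
ft_force: [-0.5, 1.2, -0.3]
grip_width: -0.0003
```

Run:
```python
from h import *
tip()
im=bot.camera("scene")[:,:,::-1];cv2.imwrite(f"pics/scene15.png",im)
crop("pics/scene15.png","pics/scene15c.png",250,180,380,280,6)
```

```text
clk 21.33 tip vise xy [0.0567 0.0309] z 0.2027 r 0.0645 th 28.6 F [-0.524   1.1948 -0.3207] j6 1.40 rotfix [ 0.0224  0.0087 -0.0381] v 0.0023292760088759815
```

View pics/scene15c.png

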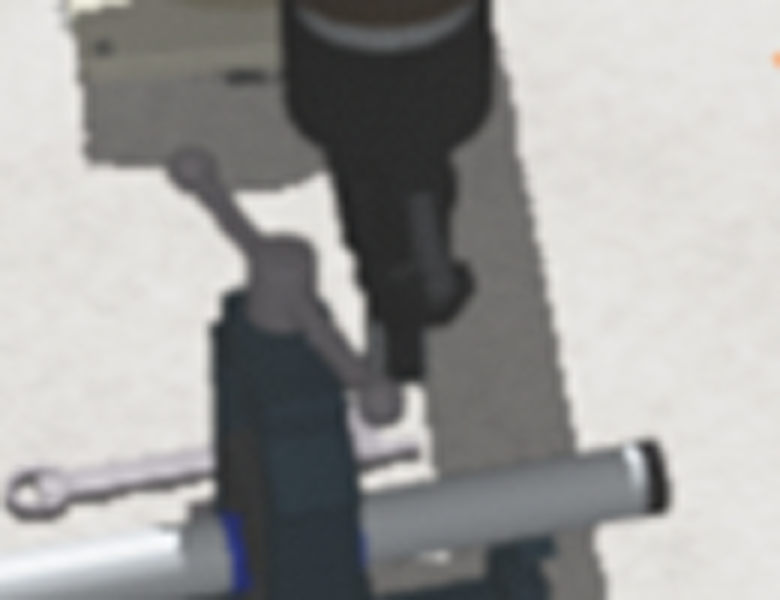

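Request:
{"fn": "arm_command", "kwargs": {"moves": [0, 0.002, 0, 0, 0, 0, 1, 0, 0.001, 0, 0, 0, 0, 1, 0, 0.001, 0, 0, 0, 0, 1, 0, 0, 0, 0, 0, 0, 1, 0, 0, 0, 0, 0, 0, 1]}}

```text
clock: 21.8
eef_pos: [0.5847, -0.0248, 0.376]
tool_rot: [-0.026, 0.703, 0.052, 0.709]
ft_force: [-0.4, 0.5, 0.1]
grip_width: 0.0
```

Run:
```python
from h import *
tip()
```

```text
clk 21.80 tip vise xy [0.0568 0.0344] z 0.2031 r 0.0664 th 31.2 F [-0.4119  0.5188  0.127 ] j6 1.41 rotfix [ 0.0218  0.0094 -0.0364] v 0.0032146541582392446
```

Request:
{"fn": "arm_command", "kwargs": {"moves": [0, 0.002, 0, 0, 0, 0, 1, 0, 0.002, 0, 0, 0, 0, 1, 0, 0.002, 0, 0, 0, 0, 1, 0, 0, 0, 0, 0, 0, 1, 0, 0, 0, 0, 0, 0, 1]}}

```text
clock: 22.22
eef_pos: [0.5842, -0.0184, 0.3765]
tool_rot: [-0.026, 0.703, 0.052, 0.709]
ft_force: [-0.8, -0.8, 0.0]
grip_width: 0.0
```

Run:
```python
from h import *
tip()
im=bot.camera("scene")[:,:,::-1];cv2.imwrite(f"pics/scene16.png",im)
crop("pics/scene16.png","pics/scene16c.png",250,180,380,280,6)
s=lambda x,y,v0:((x+.5)/6-.5+250,(y+.5)/6-.5+v0)
for nm,l in (("13",[s(363,405,180),s(208,160,180)]),("14",[s(375,402,180),s(197,166,180)]),("15",[s(381,399,180),s(191,167,180)])):
    p=onz("scene",l,.2125); d=(p[0]-p[1])[:2]; print(nm,np.hypot(*d),np.degrees(np.arctan2(d@a,d@ax)))
```

```text
clk 22.22 tip vise xy [0.057  0.0408] z 0.2037 r 0.0701 th 35.6 F [-0.7592 -0.7915  0.0139] j6 1.42 rotfix [ 0.0216  0.0104 -0.0357] v 0.004300666695188728
13 0.16328813484796847 7.7388382710017956
14 0.16158018568461444 11.398861814277643
15 0.16152100770722883 13.252081396363124
```

View pics/scene16c.png

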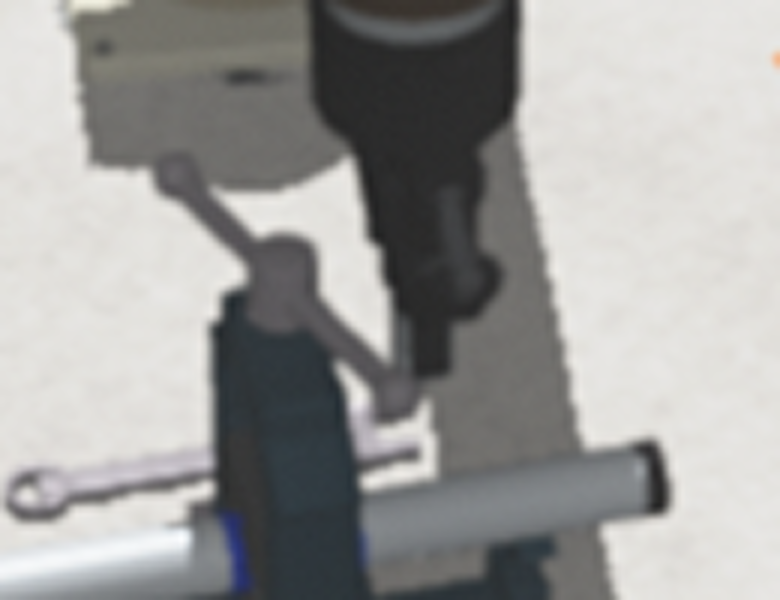

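Request:
{"fn": "arm_command", "kwargs": {"moves": [0, 0.006, 0, 0, 0, 0, 1, 0, 0.01, 0, 0, 0, 0, 1, 0, 0.01, 0, 0, 0, 0, 1, -0.02, 0, 0, 0, 0, 0, 1, -0.03, 0, 0, 0, 0, 0, 1, -0.03, 0, 0, 0, 0, 0, 1, -0.03, 0, 0, 0, 0, 0, 1, -0.03, 0, 0, 0, 0, 0, 1, 0, 0.03, 0, 0, 0, 0, 1, 0, 0.04, 0, 0, 0, 0, 1, 0, 0.04, -0.01, 0, 0, 0, 1, 0, 0.04, -0.01, 0, 0, 0, 1, 0, 0.04, -0.02, 0, 0, 0, 1, 0, 0.04, -0.02, 0, 0, 0, 1, 0, 0.02, -0.01, 0, 0, 0, 1, 0, 0, 0, 0, 0, 0, 1, 0, 0, 0, 0, 0, 0, 1, 0, 0, 0, 0, 0, 0, 1]}}

```text
clock: 23.77
eef_pos: [0.4797, 0.2581, 0.5321]
tool_rot: [-0.027, 0.703, 0.057, 0.708]
ft_force: [0.5, 0.0, 0.6]
grip_width: 0.0001
```

Run:
```python
from h import *
tip()
for n in ("scene","top"):cv2.imwrite(f"pics/{n}17.png",bot.camera(n)[:,:,::-1])
crop("pics/scene17.png","pics/scene17c.png",250,200,380,300,6)
crop("pics/top17.png","pics/top17c.png",280,190,400,280,6)
```

```text
clk 23.77 tip vise xy [-0.0229  0.3265] z 0.3592 r 0.3273 th 94.0 F [0.4838 0.0197 0.6288] j6 1.94 rotfix [ 0.0297  0.0092 -0.0423] v 0.016302030469603112
```

View pics/scene17c.png

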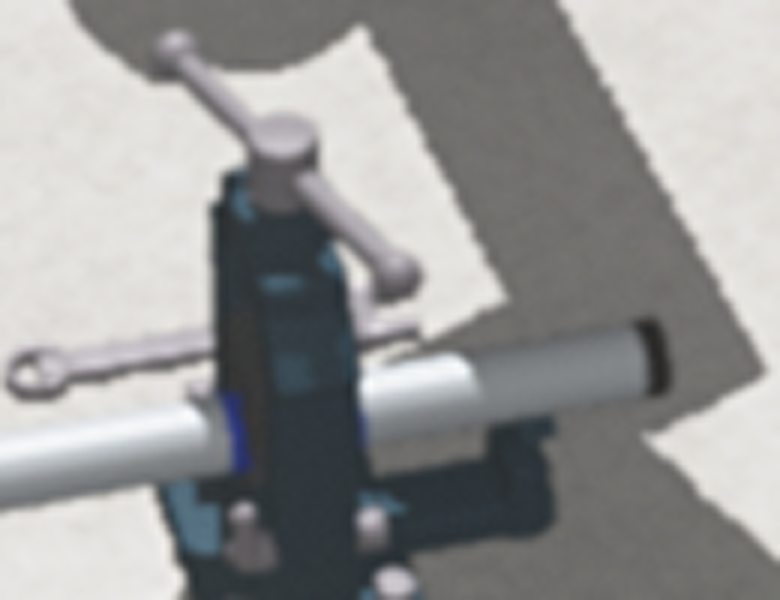

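View pics/top17c.png

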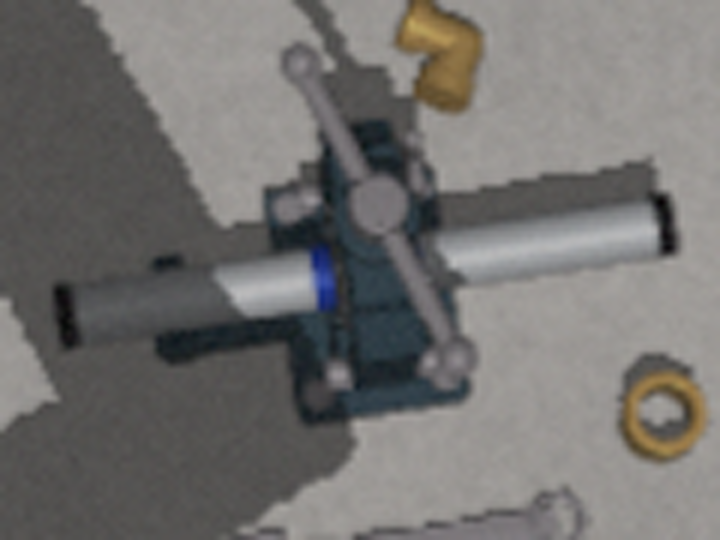

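Run:
```python
from h import *
s=lambda x,y,v0:((x+.5)/6-.5+250,(y+.5)/6-.5+v0)
p=onz("scene",[s(399,272,200),s(176,54,200)],.2125); d=(p[0]-p[1])[:2]; print(np.degrees(np.arctan2(d@a,d@ax)))
for f in ("0","17"):
    m=cv2.inRange(cv2.cvtColor(cv2.imread(f"pics/scene{f}.png"),cv2.COLOR_BGR2HSV),(45,120,60),(75,255,255))[265:330,470:520]
    M=cv2.moments(m,True); print("jar",M["m10"]/M["m00"],M["m01"]/M["m00"])
A=cv2.imread("pics/scene0.png").astype(int);B=cv2.imread("pics/scene17.png").astype(int)
for nm,(x0,y0,x1,y1) in dict(elbow=(272,312,300,342),coupling=(222,258,248,286),carton=(112,276,175,350),tape=(120,220,185,280),wrenchL=(248,252,285,270),marker=(415,215,452,245)).items():
    print(nm,(np.abs(A[y0:y1,x0:x1]-B[y0:y1,x0:x1]).max(2)>40).sum())
print(bot.job_done())
```

```text
18.70485995358546
jar 22.419965576592084 32.36488812392427
jar 22.468483816013627 32.26064735945486
elbow 41
coupling 134
carton 0
tape 0
wrenchL 20
marker 365
the job is handed in; nothing more can be done
None
```

The tube is pushed through and clamped on the blue sleeve, and the job is handed in at about 24 s of the 72 s. The handle did spring back a little after I let go.

- **Pushing the tube:** I pushed the +y end about 70 mm with the closed fingers. The sleeve is centred under the upper jaw to about 1–2 mm: tube ends and sleeve edges gave offsets of +0.5 to +2 mm towards +y. The scene camera shows blue on both sides. In the top view the handle bar hides the -y side, so equal showing there rests on the end measurements.
- **Tightening:** I wound the handle clockwise a little over two turns, until it stopped dead. The fingertip did not move between 15 N and 31 N at about 57 mm radius.
- **Spring-back:** After release the handle sprang back about 19–20° from the stop. I went back, pushed it to the stop again and let go very slowly, and it settled at the same angle (about 19°). So it rests roughly 0.33 rad below its stop, at about 20.05–20.1 if the stop is 20.4. It stayed put between pictures about 2 s apart. The bar balls sank 12.5 mm, which matches the turns made.
- **Other things:** In the last pictures the carton and tape dispenser regions were unchanged, and the jar's centre had not shifted. The elbow, wrench, coupling and marker regions showed pixel differences. I put these down to moved shadows and the tube now passing in front of the coupling, because in the pictures they are where they were, but I did not measure their positions again.
- **Forces:** The highest wrist force I read was about 34 N. At the end the arm was clear of everything, with wrist force under 1 N.

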